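# Stack the culture dishes for the incubator

### The arm

A 6-joint arm with a two-finger parallel gripper is mounted at the origin on the work surface. World frame = base frame: x ahead of the robot, y to its left, z up, the work surface at z = 0. Lengths are in m, angles in rad, forces in N, time in s.
With the tool pointing down it reaches from about 0.275 to 0.775 m from the base axis. Payload 14.6 kg.
Tool frame: the origin (TCP) lies between the finger pads; the fingertips stand 17 mm ahead of it and the grasp point (between the pads) lies 2 mm behind it; z points along the fingers, y is the direction in which the jaws open and shut (so a half turn about z gives the same grasp; the last joint's range is limited). The gripper opens to 85 mm and grips with 20 to 120 N. Pads are 22 mm wide; open, the fingers measure 114 mm over their backs; the gripper's body (76 mm by 85 mm) begins 54 mm behind the grasp point. The pads swing forward as they close: fully open they stand 13 mm farther back than shut.
Start: joints at [-0.155, 0.263, -0.048, 1.259, 0, 1.415], TCP at [0.525, -0, 0.248] pointing down, gripper open.
Joint ranges: [-2.65, 2.65], [-0.89, 1.7], [-1.18, 1.37], [-2.13, 2.11], [-1.35, 1.29], [-3.14, 3.14]. Speed limits (rad/s): [1.89, 1.89, 2.57, 2.79, 3.14, 3.14].

### API

Orientations are given as [roll, pitch, yaw] about the fixed x, y, z axes, in that order (R = Rz(yaw) Ry(pitch) Rx(roll)).
In Python, from cell import robot, optics, ticket gives the robot as it stands.
- The arm moves only by the shell command python3 -m pendant 'ROWS' [FORCE]. ROWS is a JSON object of lists of equal length, an entry for each row: "hand": the finger opening in cm, from 0 to 8.54; "delta_pos": the shift along the tool's x, y, z in cm, a list of three; "turn": the turn, a rotation vector about the tool's x, y, z in rad, a list of three. In form: {"hand": [hand, ...], "delta_pos": [[dx, dy, dz], ...], "turn": [[rx, ry, rz], ...]}. A call has 1 to 8 rows; each row is the pose to reach, as a shift and turn from the pose commanded when the call began, along the tool's axes at that moment; what a row does not reach only later rows make up. A row lasts 1/12 s, in which the tool goes at most 41.7 mm and 7.16 degrees, less where a joint would pass 70% of its speed; a pose out of reach is approached as far as the arm can. A call with a gripper value outside its range is refused whole. The fingers move at their own pace and stop on an object; FORCE is the grip in N (left out, the last holds). Time passes only in rows, so rows that repeat a pose let the fingers close. It gives the time, the measured TCP pose, the force and the opening at its end, in the units of the state.
- robot.read_state(): the state, without advancing time (a new reading comes with each control period).
- optics.grab_frame(name): name is "scene" or "side" or "wrist"; returns a dict with "color" (384x512x3 uint8, red, green, blue), "z_map" (384x512 float32, m along the optical axis (not along the pixel's ray), 0 where there is no reading), "intrinsics" (3x3 intrinsics, pixels), "world_to_cam" (4x4, takes a point from world to camera coordinates); the wrist camera has in their place "tool_from_camera" (4x4, takes a point from camera to tool coordinates, whose origin is the TCP and whose axes are the flange's). Camera axes: x right, y up, looking along -z (the intrinsics and any distortion apply to the point x, -y, -z); pixel columns grow to the right and rows downward; lengths in m; the calibration is good to about 2 mm. A picture is of the moment at which its call begins: read the wrist's pose just before it.
- ticket.sign_off(): hands the job in, once; it reports no verdict.
The state is a dict: "time_s": time; "qpos": joint angles; "qvel": joint speeds; "joint_efforts": joint torques, N m; "tcp_pos": TCP position; "ee_rot": TCP orientation; "ft_force": force on the tool from outside, world axes, zero at the start; "ft_torque": the same for the moment, N m; "opening": opening from 0.0 (shut) to 1.0 (fully open).
Only numpy, scipy, OpenCV 4.12 (cv2) and the standard library are available. Lean on these libraries where they do the work, as an engineer would, in place of code of your own. Each camera call takes 0.05 s, during which the arm holds its last target.

### The job

Get the culture dishes ready for the incubator: on the square metal stand build one stack, from the bottom up the red dish, the yellow dish, the green dish and then the steel cover with its knob up, each centred on the one below with the edges flush; put the blue control dish by itself in the middle of the round orange stand. Keep the dishes level and set everything down gently without dropping it, and leave the white dish, the bottle and the beaker where they are.

Things in the scene. Friction and masses are not known exactly. Their poses are not given: they have to be found in the camera images.
- red_dish_c (a point): closed round culture dish, 60 mm in diameter and 15 mm high, straight-sided, flat top and bottom, holding red medium that shows through its clear lid; 25 to 50 g, loose. The point is its centre, 7.5 mm above its underside; z up
- yellow_dish_c (a point): closed round culture dish, 60 mm in diameter and 15 mm high, straight-sided, flat top and bottom, holding yellow medium that shows through its clear lid; 25 to 50 g, loose. The point is its centre, 7.5 mm above its underside; z up
- green_dish_c (a point): closed round culture dish, 60 mm in diameter and 15 mm high, straight-sided, flat top and bottom, holding green medium that shows through its clear lid; 25 to 50 g, loose. The point is its centre, 7.5 mm above its underside; z up
- blue_dish_c (a point): closed round culture dish, 60 mm in diameter and 15 mm high, straight-sided, flat top and bottom, holding blue medium that shows through its clear lid; 25 to 50 g, loose. The point is its centre, 7.5 mm above its underside; z up
- cover_c (a point): stack cover, loose, 100 to 200 g: a dark steel disc 64 mm in diameter and 8 mm thick with an upright black round knob on its middle, 20 mm in diameter and 22 mm high (30 mm high in all). The point is on its axis, 15 mm above its underside, so 7 mm above the disc's upper face; z up
- square_top (a point): silvery square metal stand, 86 x 86 mm and 12 mm high, flat, fixed to the bench. The point is the middle of its upper face, 12 mm above the bench; z up, x and y along its sides
- orange_top (a point): orange round plastic stand, 86 mm in diameter and 12 mm high, flat, fixed to the bench. The point is the middle of its upper face, 12 mm above the bench; z up
- white_dish_c (a point): closed round culture dish, 60 mm in diameter and 15 mm high, straight-sided, flat top and bottom, holding off-white medium that shows through its clear lid; 25 to 50 g, loose. The point is its centre, 7.5 mm above its underside; z up. Not part of the job: it stays where it is
- bottle_c (a point): round lab bottle with pale contents and a blue cap, 56 mm in diameter and 100 mm high, loose. Not part of the job: it stays where it is. The point is on its axis, 50 mm above the bench; z up
- beaker_c (a point): small empty violet plastic beaker, open at the top, 42 mm in diameter at the rim and 60 mm high, loose. Not part of the job: it stays where it is. The point is on its axis, 30 mm above the bench; z up
There are look-alikes about, which are no part of the job. Of the things that look like the part that bears blue_dish_c, the middle-sized one is meant.

How it is judged:
By the outcome, as a careful person would: the job done as asked, in the order asked, and still so for the second after the job is handed in, with the robot touching nothing.
It also fails if it takes over 136 s, if anything falls off the work surface, if the arm or the gripper's body presses on something with over 40 N, if the wrist force passes 120 N, or if a joint passes its speed limit or range.

## Working session

There is one attempt and no reset: what is moved stays moved. The work goes in short steps, Python scripts to look and compute and a shell command to move; the robot and the scene stay as the last step left them, time stands still between calls to the robot, and variables do not carry over. Pictures are saved under pics/ and viewed, and the job is handed in when it is done.

```bash
ls -la; mkdir -p pics; cat > h.py <<'E'
import numpy as np, cv2
from cell import robot, optics, ticket
def save(name, tag):
    st=robot.read_state(); f=optics.grab_frame(name)
    cv2.imwrite(f'pics/{tag}.png', f['color'][:,:,::-1])
    np.savez(f'/tmp/{tag}.npz', st_pos=st['tcp_pos'], st_rot=st['ee_rot'], **f)
    return st,f
E
python3 - <<'E'
from h import *
for n in ['scene','side','wrist']:
    st,f=save(n,n+'0')
    print(n,f['intrinsics'].tolist(),[ (k,np.round(v,3).tolist()) for k,v in f.items() if k not in('color','z_map','intrinsics')])
print(robot.read_state())
E
```

```text
total 12
drwxr-xr-x  3 agent agent 4096 Dec  7 15:49 .
drwxr-xr-x 23 root  root  4096 Dec  7 15:49 ..
drwxr-xr-x  2 agent agent 4096 Dec  7 15:49 pics
scene [[473.6491611224891, 0.0, 261.1627407481387], [0.0, 473.6491611224891, 184.02498953461793], [0.0, 0.0, 1.0]] [('world_to_cam', [[-0.547, 0.837, 0.005, 0.252], [-0.48, -0.318, 0.817, 0.199], [0.686, 0.444, 0.576, -1.707], [0.0, 0.0, 0.0, 1.0]])]
side [[356.4379818273728, 0.0, 258.4749085134072], [0.0, 356.4379818273728, 185.70606975007448], [0.0, 0.0, 1.0]] [('world_to_cam', [[0.916, -0.4, -0.01, -0.467], [0.31, 0.693, 0.65, -0.205], [-0.253, -0.599, 0.759, -0.838], [0.0, 0.0, 0.0, 1.0]])]
wrist [[320.6579029913364, 0.0, 260.93618929170407], [0.0, 320.6579029913364, 194.75637617698], [0.0, 0.0, 1.0]] [('tool_from_camera', [[-0.0, 0.947, 0.32, 0.082], [1.0, 0.0, -0.0, 0.001], [-0.0, 0.32, -0.947, -0.124], [0.0, 0.0, 0.0, 1.0]])]
{'time_s': 0.15, 'qpos': array([-1.55283364e-01,  2.63423081e-01, -4.88024968e-02,  1.25940242e+00,
       -2.76451034e-06,  1.41548167e+00]), 'qvel': array([-0.00110776,  0.00088329,  0.0030174 , -0.00014896,  0.00058285,
        0.00112013]), 'joint_efforts': array([ 2.40502384e-03, -6.37823009e+01,  3.84648621e+01,  1.05481912e-02,
       -5.52052688e-05,  6.25772100e-05]), 'tcp_pos': array([5.24795763e-01, 3.47313674e-05, 2.47926194e-01]), 'ee_rot': array([-3.14077056e+00, -1.25921054e-04,  1.57082757e+00]), 'ft_force': array([-0.27497219,  0.21414581,  0.68549137]), 'ft_torque': array([ 0.01919449,  0.03075691, -0.03923029]), 'opening': 0.9990140436320611}
```

View pics/scene0.png

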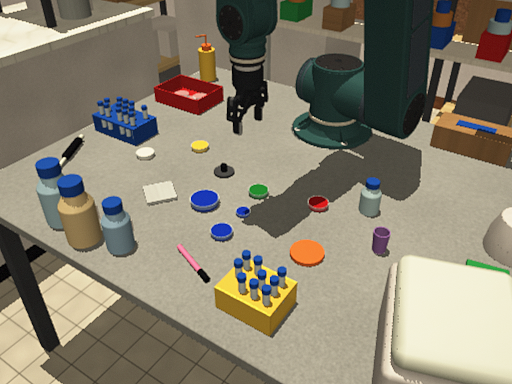

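View pics/side0.png

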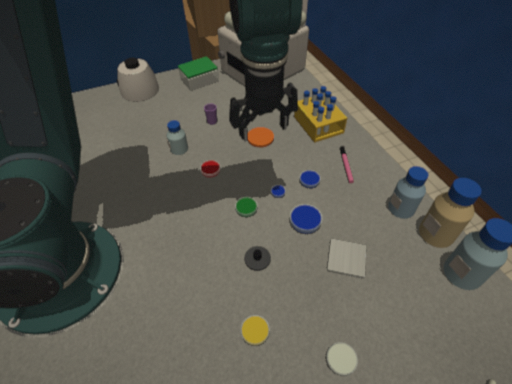

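View pics/wrist0.png

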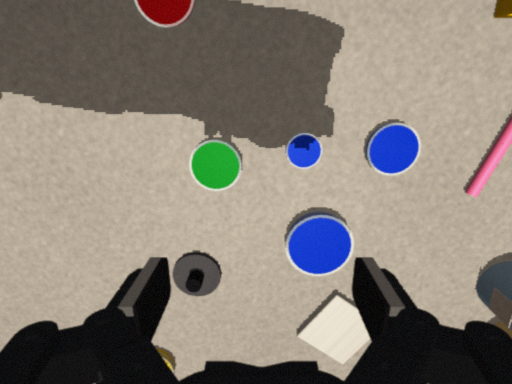

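```bash
python3 - <<'E'
import cv2,numpy as np
a=cv2.imread('pics/wrist0.png')[120:290,170:430]
b=cv2.imread('pics/side0.png')[120:384,190:400]
c=cv2.imread('pics/scene0.png')[130:275,120:340]
cv2.imwrite('pics/z_w.png',cv2.resize(a,None,fx=3,fy=3,interpolation=cv2.INTER_CUBIC))
cv2.imwrite('pics/z_c.png',cv2.resize(c,None,fx=3,fy=3,interpolation=cv2.INTER_CUBIC))
cv2.imwrite('pics/z_s.png',cv2.resize(b,None,fx=2.2,fy=2.2,interpolation=cv2.INTER_CUBIC))
E
```

```text
(no output)
```

View pics/z_w.png

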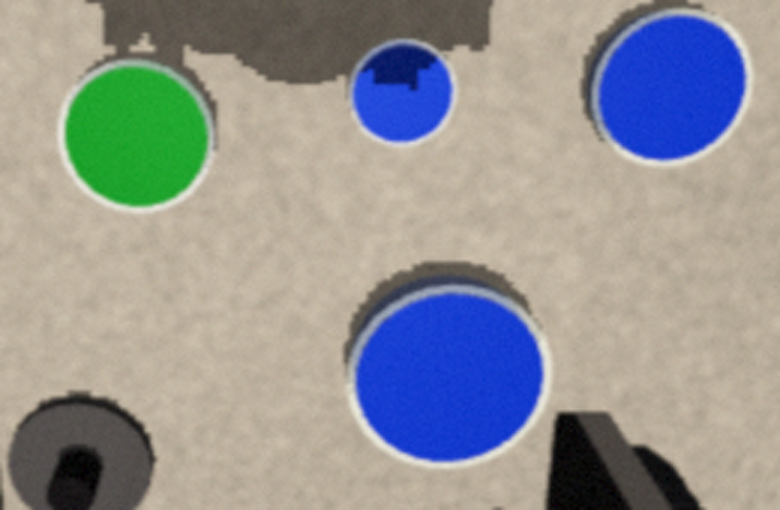

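View pics/z_c.png

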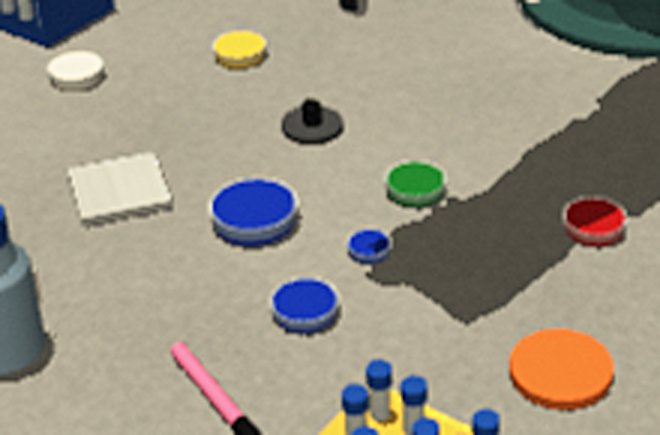

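View pics/z_s.png

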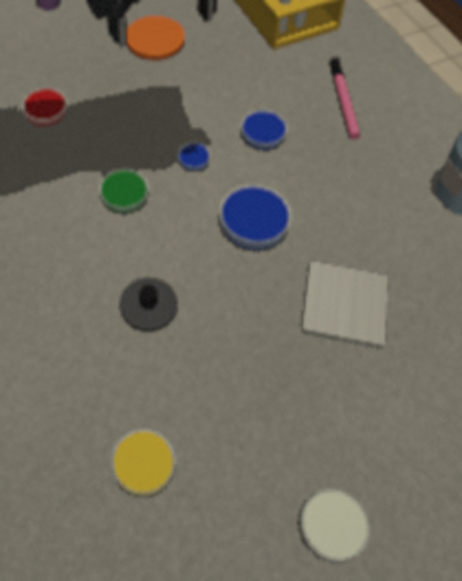

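```bash
cat >> h.py <<'E'
from scipy.spatial.transform import Rotation as Ro
def cam(f,st=None):
    if 'world_to_cam' in f: T=np.linalg.inv(np.asarray(f['world_to_cam']))
    else:
        p,r=(st['tcp_pos'],st['ee_rot']) if st is not None else (f['st_pos'],f['st_rot'])
        Tw=np.eye(4);Tw[:3,:3]=Ro.from_euler('xyz',r).as_matrix();Tw[:3,3]=p
        T=Tw@np.asarray(f['tool_from_camera'])
    return np.asarray(f['intrinsics']),T
def rays(f,px,st=None):
    K,T=cam(f,st); px=np.atleast_2d(np.asarray(px,float))
    d=np.c_[(px[:,0]-K[0,2])/K[0,0],-(px[:,1]-K[1,2])/K[1,1],-np.ones(len(px))]
    return T[:3,3],d@T[:3,:3].T
def onplane(f,px,z,st=None):
    o,d=rays(f,px,st); return o+d*((z-o[2])/d[:,2])[:,None]
def proj(f,P,st=None):
    K,T=cam(f,st); c=(np.atleast_2d(P)-T[:3,3])@T[:3,:3]
    return np.c_[K[0,0]*c[:,0]/-c[:,2]+K[0,2],K[1,1]*-c[:,1]/-c[:,2]+K[1,2]]
def tri(obs):
    A=np.zeros((3,3));b=np.zeros(3);L=[]
    for f,px in obs:
        o,d=rays(f,px);d=d[0]/np.linalg.norm(d[0]);M=np.eye(3)-np.outer(d,d);A+=M;b+=M@o;L.append((o,M))
    X=np.linalg.solve(A,b);return X,[float(np.linalg.norm(M@(X-o))) for o,M in L]
RNG={'red':[((0,150,70),(5,255,255)),((172,150,70),(180,255,255))],'yellow':[((20,150,90),(32,255,255))],
'green':[((50,120,60),(75,255,255))],'blue':[((110,150,70),(125,255,255))],'orange':[((6,150,120),(17,255,255))],'violet':[((130,80,30),(155,255,255))]}
def blobs(f,col,amin=60):
    h=cv2.cvtColor(np.asarray(f['color']),cv2.COLOR_RGB2HSV);m=0
    for a,b in RNG[col]: m=m|cv2.inRange(h,a,b)
    cs,_=cv2.findContours(m,cv2.RETR_EXTERNAL,cv2.CHAIN_APPROX_NONE)
    return [c[:,0,:] for c in cs if cv2.contourArea(c)>amin]
def circ(P):
    A=np.c_[2*P[:,:2],np.ones(len(P))];s=np.linalg.lstsq(A,(P[:,:2]**2).sum(1),rcond=None)[0]
    r=np.sqrt(s[2]+s[0]**2+s[1]**2);return s[:2],r,np.abs(np.hypot(*(P[:,:2]-s[:2]).T)-r).max()
E
python3 - <<'E'
from h import *
for n in ['scene0','side0','wrist0']:
    f=dict(np.load(f'/tmp/{n}.npz'))
    for col in RNG:
        for c in blobs(f,col):
            z=0.012 if col=='orange' else .0145
            P=onplane(f,c,z);q,r,e=circ(P)
            if r>.06 or abs(q[0])>1: continue
            m=c.mean(0); zz=f['z_map'][int(m[1]),int(m[0])]
            o,d=rays(f,m);X=o+d[0]*zz
            print(n,col,m.round(0),q.round(4),'r',r.round(4),'e',e.round(4),'depthpt',X.round(4))
E
```

```text
scene0 red [318. 202.] [0.4302 0.1697] r 0.0247 e 0.0029 depthpt [0.4273 0.168  0.0119]
scene0 yellow [268. 274.] [0.7448 0.1974] r 0.0194 e 0.0161 depthpt [0.7799 0.2262 0.0625]
scene0 yellow [199. 145.] [ 0.3687 -0.3074] r 0.0245 e 0.0032 depthpt [ 0.3666 -0.3102  0.012 ]
scene0 green [487. 266.] [0.4433 0.6232] r 0.0304 e 0.0264 depthpt [0.49   0.6209 0.0613]
scene0 green [258. 189.] [ 0.4726 -0.0035] r 0.0242 e 0.0031 depthpt [ 0.4709 -0.0041  0.013 ]
scene0 blue [221. 230.] [0.675  0.0147] r 0.0242 e 0.0027 depthpt [0.6738 0.0134 0.0126]
scene0 blue [243. 210.] [0.5786 0.0153] r 0.0156 e 0.0052 depthpt [0.5709 0.0103 0.0068]
scene0 blue [112. 210.] [ 0.7754 -0.2852] r 0.0181 e 0.011 depthpt [ 0.8687 -0.1494  0.1351]
scene0 blue [204. 198.] [ 0.5912 -0.1092] r 0.0354 e 0.0036 depthpt [ 0.5955 -0.1049  0.0186]
scene0 blue [ 47. 171.] [ 0.7489 -0.5891] r 0.028 e 0.019 depthpt [ 0.8797 -0.3566  0.1721]
scene0 blue [144. 131.] [ 0.3982 -0.5208] r 0.0435 e 0.0315 depthpt [ 0.4297 -0.4976  0.0374]
scene0 orange [307. 253.] [0.6245 0.2398] r 0.0436 e 0.0041 depthpt [0.6238 0.2395 0.0099
[... 478 characters left out ...]
90.] [0.5709 0.0081] r 0.0147 e 0.0058 depthpt [0.571  0.0099 0.0129]
side0 blue [310. 178.] [0.6729 0.0137] r 0.0233 e 0.0024 depthpt [0.6735 0.0148 0.013 ]
side0 orange [260. 136.] [0.6174 0.2335] r 0.041 e 0.0028 depthpt [0.617  0.2337 0.0115]
wrist0 red [165.   8.] [0.4307 0.1573] r 0.0181 e 0.0133 depthpt [0.4303 0.1553 0.0132]
wrist0 green [215. 165.] [ 0.473  -0.0035] r 0.0263 e 0.0007 depthpt [ 0.4729 -0.003   0.0138]
wrist0 blue [319. 245.] [ 0.5981 -0.1061] r 0.0378 e 0.001 depthpt [ 0.597  -0.1025  0.0193]
wrist0 blue [304. 151.] [0.5736 0.0133] r 0.0175 e 0.0006 depthpt [0.5743 0.0125 0.0091]
wrist0 blue [393. 149.] [0.6743 0.0151] r 0.0263 e 0.0006 depthpt [0.674  0.0158 0.0148]
```

```bash
python3 - <<'E'
from h import *
# top-down height map from depth, 2mm cells, x 0.25..0.85, y -0.5..0.5
H=np.zeros((300,500),np.float32);C=np.zeros((300,500,3),np.uint8)
for n in ['scene0','side0']:
    f=dict(np.load(f'/tmp/{n}.npz'))
    v,u=np.mgrid[0:384,0:512];px=np.c_[u.ravel(),v.ravel()]
    o,d=rays(f,px);z=f['z_map'].ravel();P=o+d*z[:,None];ok=(z>0)&(P[:,2]>-.02)&(P[:,2]<.15)
    P=P[ok];c=f['color'].reshape(-1,3)[ok]
    i=((P[:,0]-.25)/.002).astype(int);j=((P[:,1]+.5)/.002).astype(int)
    k=(i>=0)&(i<300)&(j>=0)&(j<500);i,j,P,c=i[k],j[k],P[k],c[k]
    for a,b,p,cc in zip(i,j,P,c):
        if p[2]>=H[a,b]-.003: H[a,b]=max(H[a,b],p[2]);C[a,b]=cc[::-1]
m=(H>.006).astype(np.uint8);m=cv2.morphologyEx(m,cv2.MORPH_OPEN,np.ones((2,2),np.uint8))
n,l,s,ce=cv2.connectedComponentsWithStats(m)
for q in range(1,n):
    if s[q,4]>40: print(np.round([.25+ce[q,1]*.002,-.5+ce[q,0]*.002],3),'dx',s[q,3]*2,'dy',s[q,2]*2,'hmed',np.median(H[l==q]).round(3),'max',H[l==q].max().round(3))
cv2.imwrite('pics/top0.png',C[::-1,::-1])
E
```

```text
[ 0.367 -0.308] dx 60 dy 60 hmed 0.015 max 0.019
[0.38  0.291] dx 64 dy 60 hmed 0.061 max 0.102
[ 0.423 -0.498] dx 114 dy 8 hmed 0.04 max 0.065
[ 0.445 -0.178] dx 34 dy 14 hmed 0.007 max 0.01
[ 0.442 -0.155] dx 28 dy 26 hmed 0.017 max 0.032
[ 0.501 -0.427] dx 60 dy 64 hmed 0.015 max 0.019
[0.506 0.38 ] dx 44 dy 44 hmed 0.049 max 0.062
[ 0.581 -0.133] dx 20 dy 20 hmed 0.02 max 0.024
[ 0.606 -0.237] dx 22 dy 36 hmed 0.011 max 0.015
[ 0.617 -0.211] dx 26 dy 24 hmed 0.011 max 0.015
[ 0.624 -0.274] dx 30 dy 26 hmed 0.011 max 0.015
[ 0.652 -0.248] dx 32 dy 68 hmed 0.011 max 0.015
[0.767 0.234] dx 10 dy 32 hmed 0.051 max 0.065
[0.808 0.276] dx 84 dy 38 hmed 0.062 max 0.111
[0.791 0.178] dx 26 dy 28 hmed 0.102 max 0.11
[0.794 0.205] dx 24 dy 22 hmed 0.101 max 0.11
[0.829 0.168] dx 44 dy 40 hmed 0.063 max 0.111
[0.824 0.236] dx 28 dy 22 hmed 0.106 max 0.11
[ 0.832 -0.382] dx 34 dy 82 hmed 0.123 max 0.15
[ 0.832 -0.17 ] dx 36 dy 74 hmed 0.096 max 0.142
[0.843 0.207] dx 18 dy 28 hmed 0.065 max 0.11
[ 0.843 -0.27 ] dx 14 dy 62 hmed 0.117 max 0.135
```

View pics/top0.png

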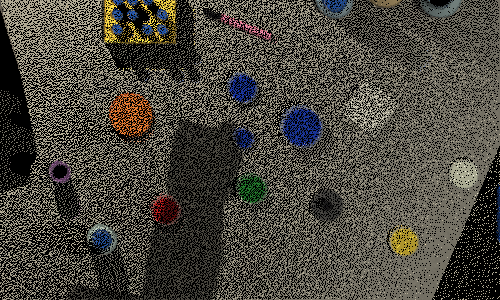

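```bash
python3 -m pendant '{"hand":[8.5,8.5,8.5,8.5,8.5,8.5,8.5,8.5],"delta_pos":[[-24.5,10.5,4.8],[-24.5,10.5,4.8],[-24.5,10.5,4.8],[-24.5,10.5,4.8],[-24.5,10.5,4.8],[-24.5,10.5,4.8],[-24.5,10.5,4.8],[-24.5,10.5,4.8]],"turn":[[0,0,0],[0,0,0],[0,0,0],[0,0,0],[0,0,0],[0,0,0],[0,0,0],[0,0,0]]}' 40
python3 - <<'E'
from h import *
st,f=save('wrist','w_sq');print(st['tcp_pos'],st['ee_rot'],st['qvel'].max(),st['ft_force'])
E
```

```text
time_s: 0.82
tcp_pos: [0.6305, -0.249, 0.1977]
ee_rot: [-3.14, -0.0, 1.567]
ft_force: [0.1, 0.0, 0.3]
opening: 0.991
[ 0.63051831 -0.24901356  0.19770348] [-3.13958468e+00 -4.76789101e-04  1.56748145e+00] 0.047636913401751566 [0.11266197 0.04450421 0.30995891]
```

View pics/w_sq.png

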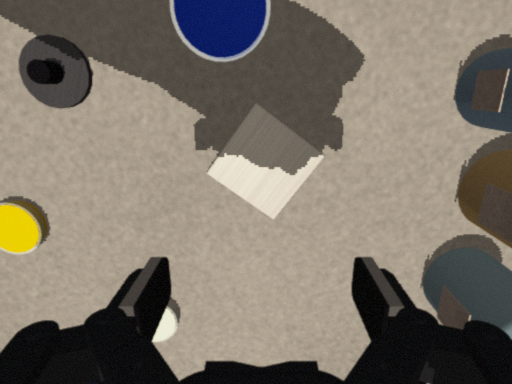

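```bash
python3 - <<'E'
from h import *
f=dict(np.load('/tmp/w_sq.npz'))
im=f['color'];h=cv2.cvtColor(im,cv2.COLOR_RGB2HSV)
g=im[90:235,190:340]
b=(im[:,:,0].astype(float)-im[:,:,2])/im.sum(2)*1500
a=np.clip(b,0,255).astype(np.uint8)[90:235,190:340]
cv2.imwrite('pics/sqz.png',np.hstack([cv2.resize(g[:,:,::-1],None,fx=2.6,fy=2.6,interpolation=cv2.INTER_CUBIC),cv2.cvtColor(cv2.resize(a,None,fx=2.6,fy=2.6),cv2.COLOR_GRAY2BGR)]))
m=cv2.GaussianBlur(b.astype(np.float32),(5,5),0)[90:235,190:340];print(np.percentile(m,[5,15,30,50,70,90]))
E
```

```text
[57.92878742 70.43237076 83.82906418 91.55553055 93.34975586 97.03104935]<stdin>:5: RuntimeWarning: invalid value encountered in divide
<stdin>:6: RuntimeWarning: invalid value encountered in cast
```

View pics/sqz.png

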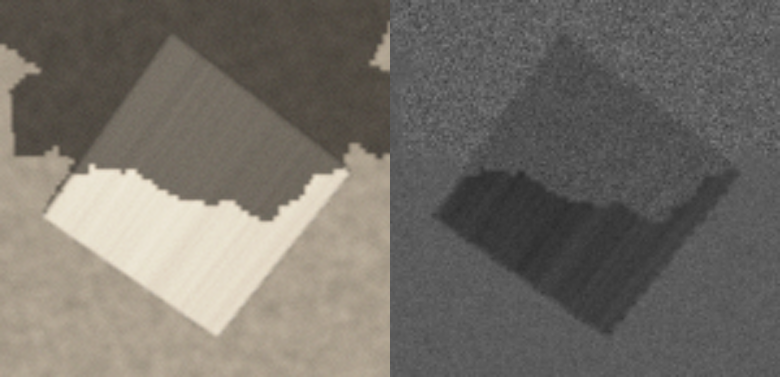

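```bash
python3 - <<'E'
from h import *
f=dict(np.load('/tmp/w_sq.npz'))
c=np.array([[256.2,103.5],[324.6,156.2],[273.8,218.5],[206.9,172.7]])-.3
P=onplane(f,c,.012);print(P.round(4));print('sides',np.linalg.norm(P-np.roll(P,1,0),axis=1).round(4));print('centre',P.mean(0).round(4))
zm=f['z_map'];o,d=rays(f,[[262,150],[262,190],[255,140]])
for (u,v),dd in zip([[262,150],[262,190],[255,140]],d): print((o+dd*zm[v,u]).round(4))
# side/scene views: where does centre project
for n in['scene0','side0']: print(n,proj(dict(np.load(f'/tmp/{n}.npz')),P).round(1).tolist())
for n,z in(('scene0',3.4),('side0',4)):
    a=cv2.imread(f'pics/{n}.png');q=proj(dict(np.load(f'/tmp/{n}.npz')),P.mean(0))[0].astype(int);print(n,q)
    cv2.imwrite(f'pics/sq_{n}.png',cv2.resize(a[q[1]-30:q[1]+30,q[0]-40:q[0]+40],None,fx=8,fy=8,interpolation=cv2.INTER_CUBIC))
E
```

```text
[[ 0.6265 -0.1817  0.012 ]
 [ 0.6931 -0.2316  0.012 ]
 [ 0.644  -0.2975  0.012 ]
 [ 0.5768 -0.2479  0.012 ]]
sides [0.0828 0.0832 0.0822 0.0835]
centre [ 0.6351 -0.2397  0.012 ]
[ 0.6321 -0.226   0.01  ]
[ 0.632  -0.2666  0.0117]
[ 0.6254 -0.216   0.0108]
scene0 [[176.1, 196.0], [146.7, 202.0], [142.2, 185.9], [170.5, 180.4]]
side0 [[331.5, 237.8], [366.0, 244.4], [364.6, 274.9], [327.9, 267.6]]
scene0 [158 190]
side0 [347 255]
```

View pics/sq_side0.png

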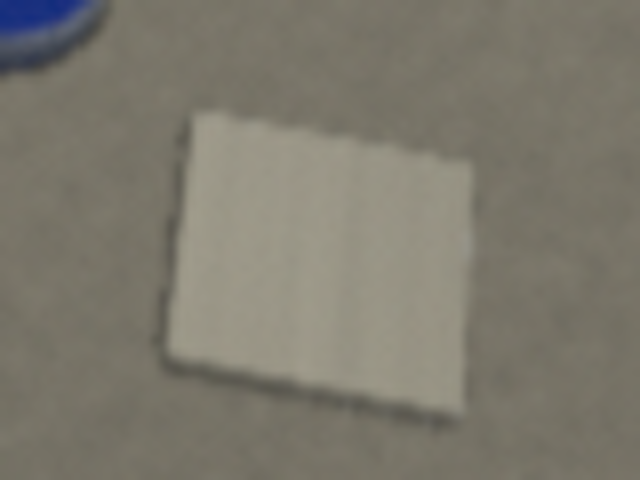

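View pics/sq_scene0.png

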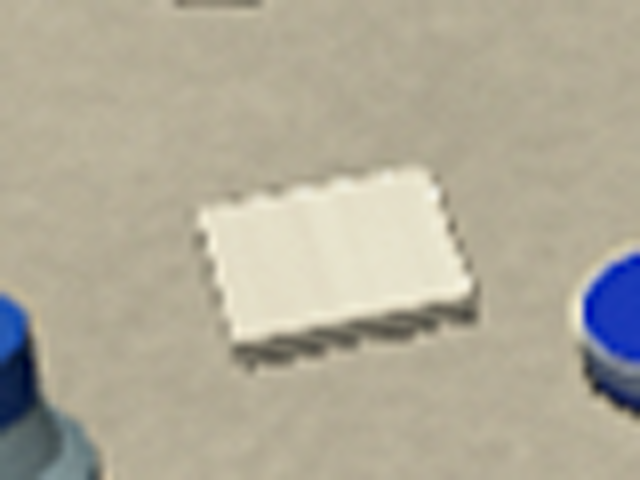

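```bash
python3 - <<'E'
from h import *
w,a,b=[dict(np.load(f'/tmp/{n}.npz')) for n in('w_sq','side0','scene0')]
W=np.array([[256.2,103.5],[324.6,156.2],[273.8,218.5],[206.9,172.7]])-.3
A=np.array([[331,238.75],[366,245],[364.75,276.5],[328,269.4]])-.45
B=np.array([[177.4,196.25],[147.4,202.5],[143,186.25],[171.75,181]])-.45
for f,c in((a,A),(b,B)):
    P=onplane(f,c,.012);print('centre',P.mean(0).round(4),'sides',np.linalg.norm(P-np.roll(P,1,0),axis=1).round(4))
X=[tri([(a,A[i]),(b,B[i])]) for i in range(4)];print('tri a,b',np.mean([x[0] for x in X],0).round(4),[np.round(x[1],4) for x in X])
X=[tri([(a,A[i]),(b,B[i]),(w,W[i])]) for i in range(4)];print('tri all',np.array([x[0] for x in X]).round(4),np.mean([x[0] for x in X],0).round(4))
E
```

```text
centre [ 0.6329 -0.2409  0.012 ] sides [0.0846 0.0844 0.0847 0.0833]
centre [ 0.6342 -0.2384  0.012 ] sides [0.0811 0.0851 0.0834 0.0847]
tri a,b [ 0.6332 -0.2401  0.0107] [array([0.0003, 0.0003]), array([0.0001, 0.0001]), array([0.0004, 0.0004]), array([0.0012, 0.0012])]
tri all [[ 0.625  -0.1813  0.0112]
 [ 0.6927 -0.2314  0.0115]
 [ 0.6429 -0.2985  0.0106]
 [ 0.5752 -0.2486  0.0094]] [ 0.6339 -0.2399  0.0107]
```

```bash
python3 -m pendant '{"hand":[8.5,8.5,8.5,8.5,8.5,8.5,8.5],"delta_pos":[[20,-10,0],[20,-10,0],[20,-10,0],[20,-10,0],[20,-10,0],[20,-10,0],[20,-10,0]],"turn":[[0,0,0],[0,0,0],[0,0,0],[0,0,0],[0,0,0],[0,0,0],[0,0,0]]}'
python3 -m pendant '{"hand":[8.5,8.5,8.5,8.5,8.5,8.5,8.5,8.5],"delta_pos":[[21.5,-10,7],[21.5,-10,7],[21.5,-10,7],[21.5,-10,7],[21.5,-10,7],[21.5,-10,7],[21.5,-10,7],[21.5,-10,7]],"turn":[[0,0,0],[0,0,0],[0,0,0],[0,0,0],[0,0,0],[0,0,0],[0,0,0],[0,0,0]]}'
python3 -m pendant '{"hand":[8.5,8.5],"delta_pos":[[0,0,0],[0,0,0]],"turn":[[0,0,0],[0,0,0]]}'
cat >> h.py <<'E'
def look(tag,col,z=None):
    z=z if z is not None else 0.0145
    st,f=save('wrist',tag); R=Ro.from_euler('xyz',st['ee_rot']).as_matrix()
    print('tcp',st['tcp_pos'].round(4),'rpy',st['ee_rot'].round(4),'qv',np.abs(st['qvel']).max().round(3),'F',st['ft_force'].round(2),'open',round(st['opening'],3))
    for c in blobs(f,col,400):
        P=onplane(f,c,z,st);q,r,e=circ(P);m=c.mean(0);zz=f['z_map'][int(m[1]),int(m[0])]
        o,d=rays(f,m,st);X=o+d[0]*zz
        print(col,'px',m.round(1),'xy',q.round(4),'r',r.round(4),'e',e.round(4),'depthz',X[2].round(4),'tool delta cm',(100*(np.r_[q,z]-st['tcp_pos'])@R).round(2))
E
python3 - <<'E'
from h import *
look('w_red','red')
E
```

```text
time_s: 1.45
tcp_pos: [0.5277, -0.0412, 0.2012]
ee_rot: [3.141, -0.0, 1.575]
ft_force: [1.1, -0.3, -0.7]
opening: 0.998
time_s: 2.12
tcp_pos: [0.4289, 0.1714, 0.1301]
ee_rot: [-3.141, 0.0, 1.574]
ft_force: [-0.2, -0.9, 0.6]
opening: 0.996
time_s: 2.28
tcp_pos: [0.4308, 0.1694, 0.1307]
ee_rot: [3.141, 0.0, 1.57]
ft_force: [-0.3, -0.0, -0.3]
opening: 0.995
tcp [0.4308 0.1694 0.1307] rpy [3.1407 0.     1.5699] qv 0.012 F [-0.27 -0.04 -0.27] open 0.995
red px [258.7 195. ] xy [0.4301 0.1691] r 0.0265 e 0.0005 depthz 0.0141 tool delta cm [-0.02 -0.08 11.62]
```

View pics/w_red.png

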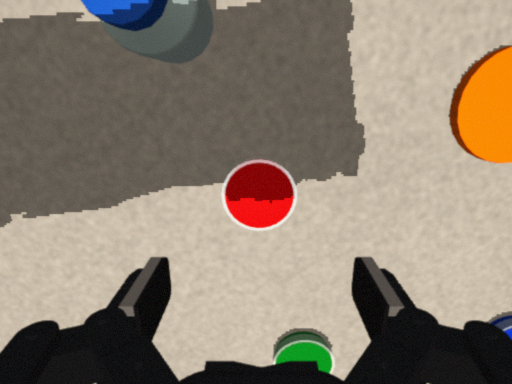

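```bash
python3 - <<'E'
from h import *
f=dict(np.load('/tmp/w_red.npz'))
T=f['tool_from_camera'];K=f['intrinsics'];v,u=np.mgrid[0:384,0:512];z=f['z_map']
c=np.stack([(u-K[0,2])/K[0,0]*z,-(v-K[1,2])/K[1,1]*z,-z,np.ones_like(z)],-1)@T.T
for sl in ((slice(245,345),slice(100,180)),(slice(245,345),slice(345,430))):
    p=c[sl].reshape(-1,4)[:,:3];zz=z[sl].ravel();p=p[(zz>0)&(zz<.17)];i=np.argsort(-p[:,2])[:8]
    print(len(p),(p[i]*1000).round(1).tolist()); print((p.min(0)*1000).round(1),(p.max(0)*1000).round(1))
a,b=[dict(np.load(f'/tmp/{n}.npz')) for n in('side0','scene0')]
X,e=tri([(a,[210,167]),(f,[258.7,195])]);print('tri red',X.round(4),np.round(e,4))
ff=dict(np.load('/tmp/wrist0.npz'))
X,e=tri([(a,[246,206]),(ff,[215,165])]);print('tri green',X.round(4),np.round(e,4))
E
```

```text
4356 [[-0.0, -42.2, 6.0], [-5.2, -42.1, 5.7], [-6.8, -42.2, 5.6], [-6.2, -42.1, 5.5], [3.0, -42.2, 5.4], [1.0, -42.3, 5.3], [-0.6, -42.0, 5.2], [4.7, -42.0, 5.2]]
[-11.9 -55.9 -56.6] [ 17.6 -28.2   6. ]
4625 [[5.0, 43.2, 5.6], [-5.1, 43.1, 5.5], [7.3, 43.3, 5.2], [3.7, 43.2, 5.1], [-1.1, 43.1, 5.1], [-5.3, 43.0, 5.0], [0.6, 42.9, 4.9], [-5.8, 43.0, 4.9]]
[-12.   29.4 -56.4] [17.6 56.9  5.6]
tri red [0.4297 0.1695 0.0129] [0.0003 0.0003]
tri green [ 0.4721 -0.0037  0.0105] [0.0003 0.0003]
```

```bash
cat >> h.py <<'E'
def tips():
    st,f=save('wrist','tips');T=f['tool_from_camera'];K=f['intrinsics'];v,u=np.mgrid[0:384,0:512];z=f['z_map']
    c=(np.stack([(u-K[0,2])/K[0,0]*z,-(v-K[1,2])/K[1,1]*z,-z,np.ones_like(z)],-1)@T.T)[...,:3]*1000
    dark=(f['color'].max(2)<110)
    p=c[dark&(z>0)&(z<.19)&(np.abs(c[...,0])<14)&(c[...,2]>-15)&(c[...,2]<25)]
    print('open',st['opening'])
    for s in(-1,1):
        q=p[s*p[:,1]>0];i=np.argsort(-q[:,2])[:30];print(s,len(q),'tip z',q[i,2][[0,10]].round(1),'inner y',np.percentile(np.abs(q[i,1]),[0,50]).round(1))
E
python3 -m pendant '{"hand":[6,6,6,6,6],"delta_pos":[[0,0,0],[0,0,0],[0,0,0],[0,0,0],[0,0,0]],"turn":[[0,0,0],[0,0,0],[0,0,0],[0,0,0],[0,0,0]]}'
python3 -c "
from h import *
tips()"
python3 -m pendant '{"hand":[7,7,7,7],"delta_pos":[[0,0,0],[0,0,0],[0,0,0],[0,0,0]],"turn":[[0,0,0],[0,0,0],[0,0,0],[0,0,0]]}'
python3 -c "
from h import *
tips()"
```

```text
time_s: 2.75
tcp_pos: [0.4301, 0.1698, 0.1303]
ee_rot: [3.142, -0.0, 1.57]
ft_force: [0.1, 0.2, 0.0]
opening: 0.704
open 0.7039145107690331
-1 1368 tip z [13.5 12.5] inner y [29.3 29.5]
1 1351 tip z [11.8 10.9] inner y [30.3 30.6]
time_s: 3.13
tcp_pos: [0.43, 0.17, 0.1303]
ee_rot: [-3.142, 0.0, 1.571]
ft_force: [0.9, 0.1, -0.4]
opening: 0.818
open 0.8183048628609618
-1 1328 tip z [11.1 10. ] inner y [34.1 34.5]
1 1307 tip z [9.8 8.8] inner y [35.4 35.7]
```

```bash
python3 -m pendant '{"hand":[7,7,7,7,7,7,7,7],"delta_pos":[[-0.05,0,3],[-0.05,0,6],[-0.05,0,8],[-0.05,0,9.5],[-0.05,0,10.5],[-0.05,0,11.1],[-0.05,0,11.4],[-0.05,0,11.4]],"turn":[[0,0,0],[0,0,0],[0,0,0],[0,0,0],[0,0,0],[0,0,0],[0,0,0],[0,0,0]]}' 25
python3 -m pendant '{"hand":[6.6,6.2,6,5.8,5.7,5.6,5.6,5.6],"delta_pos":[[0,0,0],[0,0,0],[0,0,0],[0,0,0],[0,0,0],[0,0,0],[0,0,0],[0,0,0]],"turn":[[0,0,0],[0,0,0],[0,0,0],[0,0,0],[0,0,0],[0,0,0],[0,0,0],[0,0,0]]}' 25
python3 -c "
from h import *
look('w_red2','red')"
```

```text
time_s: 3.85
tcp_pos: [0.4299, 0.1695, 0.0161]
ee_rot: [-3.141, 0.0, 1.571]
ft_force: [-0.1, -0.0, 0.3]
opening: 0.82
time_s: 4.52
tcp_pos: [0.4303, 0.1696, 0.017]
ee_rot: [3.141, -0.0, 1.571]
ft_force: [-1.9, -0.2, 9.4]
opening: 0.693
tcp [0.4303 0.1696 0.017 ] rpy [ 3.1405e+00 -2.0000e-04  1.5709e+00] qv 0.001 F [-1.87 -0.21  9.37] open 0.693
red px [260.9 273.5] xy [0.431  0.1694] r 0.0267 e 0.0003 depthz 0.0127 tool delta cm [-0.01  0.07  0.25]
```

View pics/w_red2.png

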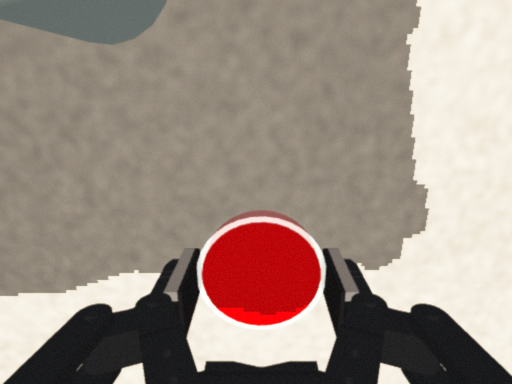

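```bash
python3 -m pendant '{"hand":[5.6,5.6,5.6,5.6,5.6,5.6,5.6,5.6],"delta_pos":[[0,0,-0.2],[0,0,-0.7],[0,0,-2],[0,0,-4],[0,0,-6],[0,0,-7.5],[0,0,-8],[0,0,-8]],"turn":[[0,0,0],[0,0,0],[0,0,0],[0,0,0],[0,0,0],[0,0,0],[0,0,0],[0,0,0]]}' 25
python3 -c "
from h import *
look('w_red3','red',.0145+.08)"
```

```text
time_s: 5.23
tcp_pos: [0.4307, 0.1696, 0.0974]
ee_rot: [3.139, -0.0, 1.571]
ft_force: [-0.3, 0.9, -0.8]
opening: 0.686
tcp [0.4307 0.1696 0.0974] rpy [ 3.1393e+00 -5.0000e-04  1.5708e+00] qv 0.039 F [-0.26  0.86 -0.78] open 0.686
red px [260.8 273.3] xy [0.4315 0.1693] r 0.0268 e 0.0003 depthz 0.0939 tool delta cm [-0.03  0.08  0.29]
```

View pics/w_red3.png

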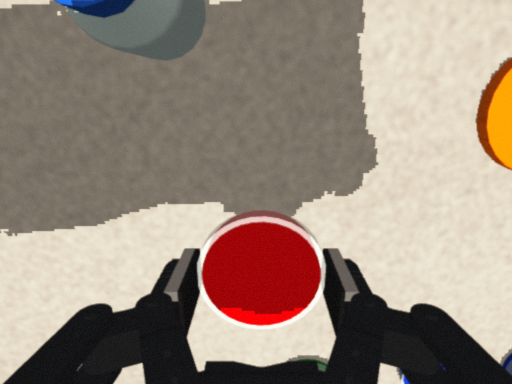

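```bash
python3 -m pendant '{"hand":[5.6,5.6,5.6,5.6,5.6,5.6,5.6,5.6],"delta_pos":[[-1,0.5,0],[-3.5,1.7,0],[-7,3.5,0],[-10.5,5.2,0],[-14,7,0],[-17.5,8.7,0],[-20,10,0],[-20.5,10.2,0]],"turn":[[0,0,0],[0,0,0],[0,0,0],[0,0,0],[0,0,0],[0,0,0],[0,0,0],[0,0,0]]}' 25
python3 -m pendant '{"hand":[5.6,5.6,5.6,5.6,5.6,5.6,5.6,5.6],"delta_pos":[[-1,0.5,0],[-3.5,1.7,0],[-7,3.5,0],[-10.5,5.2,0],[-14,7,0],[-17.5,8.7,0],[-20,10,0],[-20.5,10.2,0]],"turn":[[0,0,0],[0,0,0],[0,0,0],[0,0,0],[0,0,0],[0,0,0],[0,0,0],[0,0,0]]}' 25
python3 -m pendant '{"hand":[5.6,5.6,5.6],"delta_pos":[[0,0,2],[0,0,3],[0,0,3]],"turn":[[0,0,0],[0,0,0],[0,0,0]]}' 25
python3 -c "
from h import *
look('w_red4','red',.0615)"
```

```text
time_s: 5.95
tcp_pos: [0.5337, -0.0401, 0.095]
ee_rot: [-3.141, 0.001, 1.567]
ft_force: [-1.7, 0.6, -1.2]
opening: 0.683
time_s: 6.62
tcp_pos: [0.6351, -0.2444, 0.0948]
ee_rot: [-3.141, 0.0, 1.569]
ft_force: [-0.6, -0.6, -0.9]
opening: 0.687
time_s: 6.87
tcp_pos: [0.6323, -0.2392, 0.0633]
ee_rot: [-3.137, -0.002, 1.571]
ft_force: [-0.2, -0.8, -0.7]
opening: 0.687
tcp [ 0.6323 -0.2392  0.0633] rpy [-3.1371e+00 -2.5000e-03  1.5714e+00] qv 0.047 F [-0.22 -0.75 -0.73] open 0.687
red px [260.8 273.3] xy [ 0.633  -0.2388] r 0.0265 e 0.0004 depthz 0.0598 tool delta cm [0.04 0.07 0.18]
```

View pics/w_red4.png

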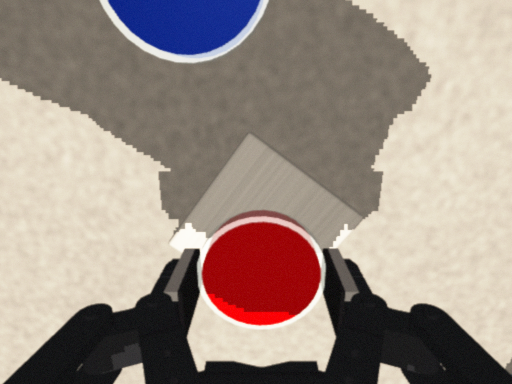

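```bash
python3 -m pendant '{"hand":[5.6,5.6,5.6,5.6,5.6,5.6,5.6,5.6],"delta_pos":[[0,0,0.5],[0,0,1.5],[0,0,2.3],[0,0,2.8],[0,0,3.1],[0,0,3.2],[0,0,3.2],[0,0,3.2]],"turn":[[0,0,0],[0,0,0],[0,0,0],[0,0,0],[0,0,0],[0,0,0],[0,0,0],[0,0,0]]}' 25
python3 -c "
from h import *
s=robot.read_state();print(s['tcp_pos'],s['ee_rot'],s['ft_force'])"
```

```text
time_s: 7.58
tcp_pos: [0.6341, -0.2406, 0.0345]
ee_rot: [3.141, 0.0, 1.571]
ft_force: [-0.0, 0.1, -0.0]
opening: 0.684
[ 0.63413767 -0.24058022  0.0344944 ] [3.14130055e+00 1.38415279e-04 1.57077529e+00] [-0.01981059  0.09081078 -0.02937116]
```

```bash
python3 -m pendant '{"hand":[5.6,5.6,5.6,5.6,5.6,5.6],"delta_pos":[[0,0,0.2],[0,0,0.35],[0,0,0.45],[0,0,0.5],[0,0,0.5],[0,0,0.5]],"turn":[[0,0,0],[0,0,0],[0,0,0],[0,0,0],[0,0,0],[0,0,0]]}' 25
```

```text
time_s: 8.08
tcp_pos: [0.634, -0.2405, 0.0293]
ee_rot: [3.142, 0.0, 1.571]
ft_force: [-0.3, -0.1, 0.1]
opening: 0.69
```

```bash
python3 -m pendant '{"hand":[5.6,5.6,5.6,5.6],"delta_pos":[[0,0,0.05],[0,0,0.05],[0,0,0.05],[0,0,0.05]],"turn":[[0,0,0],[0,0,0],[0,0,0],[0,0,0]]}' 25
```

```text
time_s: 8.42
tcp_pos: [0.6341, -0.2405, 0.0291]
ee_rot: [3.141, 0.0, 1.571]
ft_force: [-1.2, 1.6, 6.4]
opening: 0.689
```

```bash
python3 -m pendant '{"hand":[5.8,6,6.1,6.3,6.6,7,7,7],"delta_pos":[[0,0,0],[0,0,0],[0,0,0],[0,0,0],[0,0,0],[0,0,0],[0,0,0],[0,0,0]],"turn":[[0,0,0],[0,0,0],[0,0,0],[0,0,0],[0,0,0],[0,0,0],[0,0,0],[0,0,0]]}' 20
python3 -m pendant '{"hand":[7,7,7,7,7,7,7,7],"delta_pos":[[0,0,-0.5],[0,0,-1.5],[0,0,-3.5],[0,0,-6],[0,0,-8.5],[0,0,-10],[0,0,-10],[0,0,-10]],"turn":[[0,0,0],[0,0,0],[0,0,0],[0,0,0],[0,0,0],[0,0,0],[0,0,0],[0,0,0]]}' 20
python3 -m pendant '{"hand":[7,7],"delta_pos":[[0,0,0],[0,0,0]],"turn":[[0,0,0],[0,0,0]]}'
python3 -c "
from h import *
look('w_red5','red',.0265)"
```

```text
time_s: 9.08
tcp_pos: [0.634, -0.2405, 0.0287]
ee_rot: [-3.142, -0.0, 1.571]
ft_force: [0.5, 0.8, -0.4]
opening: 0.822
time_s: 9.75
tcp_pos: [0.6344, -0.2407, 0.1301]
ee_rot: [3.14, 0.001, 1.571]
ft_force: [-0.0, -0.0, 0.5]
opening: 0.822
time_s: 9.92
tcp_pos: [0.6335, -0.2403, 0.1278]
ee_rot: [-3.14, -0.001, 1.571]
ft_force: [-0.4, -0.2, -0.3]
opening: 0.818
tcp [ 0.6335 -0.2403  0.1278] rpy [-3.1401e+00 -7.0000e-04  1.5708e+00] qv 0.005 F [-0.35 -0.25 -0.3 ] open 0.818
red px [261.8 201.8] xy [ 0.6348 -0.2409] r 0.0265 e 0.0005 depthz 0.0257 tool delta cm [-0.07  0.14 10.13]
```

View pics/w_red5.png

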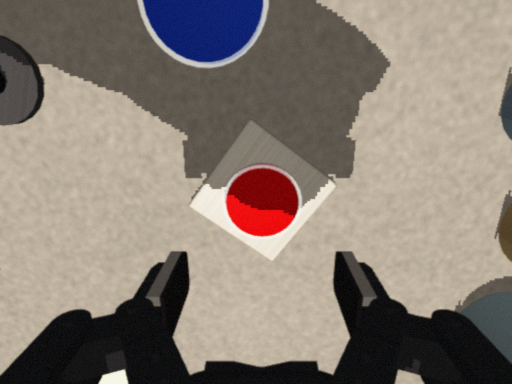

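```bash
python3 -m pendant '{"hand":[7,7,7,7,7,7,7,7],"delta_pos":[[-0.5,-2,0],[-1.5,-6,0],[-2.5,-10,0],[-3.5,-14,0],[-4.5,-18,0],[-5.5,-22,0],[-6.5,-25.5,0],[-6.85,-26.8,0]],"turn":[[0,0,0],[0,0,0],[0,0,0],[0,0,0],[0,0,0],[0,0,0],[0,0,0],[0,0,0]]}'
python3 -m pendant '{"hand":[7,7,7,7,7],"delta_pos":[[0,0,0],[0,0,0],[0,0,0],[0,0,0],[0,0,0]],"turn":[[0,0,0],[0,0,0],[0,0,0],[0,0,0],[0,0,0]]}'
python3 -c "
from h import *
look('w_yel','yellow')"
```

```text
time_s: 10.63
tcp_pos: [0.3621, -0.3089, 0.1283]
ee_rot: [-3.14, -0.001, 1.569]
ft_force: [0.2, -0.1, 0.3]
opening: 0.815
time_s: 11.05
tcp_pos: [0.3668, -0.3087, 0.1285]
ee_rot: [-3.141, -0.0, 1.572]
ft_force: [0.3, -0.4, 0.7]
opening: 0.821
tcp [ 0.3668 -0.3087  0.1285] rpy [-3.1414e+00 -3.0000e-04  1.5721e+00] qv 0.002 F [ 0.31 -0.39  0.73] open 0.821
yellow px [261.  194.9] xy [ 0.3677 -0.3082] r 0.0267 e 0.0005 depthz 0.0129 tool delta cm [ 0.05  0.1  11.4 ]
```

View pics/w_yel.png

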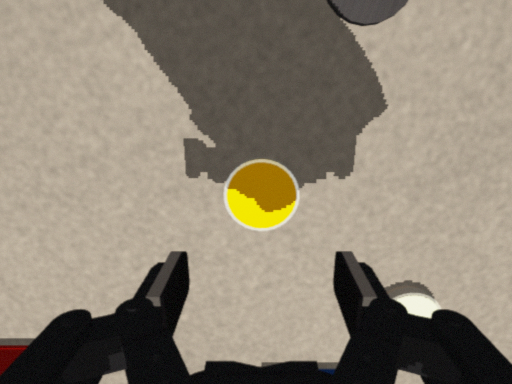

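```bash
python3 -m pendant '{"hand":[7,7,7,6.8,6.6,6.5,6.5,6.5],"delta_pos":[[0.05,0,3],[0.05,0,6],[0.05,0,8],[0.05,0,9.5],[0.05,0,10.5],[0.05,0,10.9],[0.05,0,11.1],[0.05,0,11.1]],"turn":[[0,0,0],[0,0,0],[0,0,0],[0,0,0],[0,0,0],[0,0,0],[0,0,0],[0,0,0]]}' 25
python3 -m pendant '{"hand":[6.4,6.2,6,5.8,5.7,5.6,5.6,5.6],"delta_pos":[[0,0,0],[0,0,-0.05],[0,0,-0.1],[0,0,-0.1],[0,0,-0.1],[0,0,-0.1],[0,0,-0.1],[0,0,-0.1]],"turn":[[0,0,0],[0,0,0],[0,0,0],[0,0,0],[0,0,0],[0,0,0],[0,0,0],[0,0,0]]}' 25
python3 -c "
from h import *
look('w_yel2','yellow')"
```

```text
time_s: 11.77
tcp_pos: [0.3663, -0.3085, 0.0178]
ee_rot: [-3.142, -0.0, 1.571]
ft_force: [0.0, 0.4, 1.0]
opening: 0.761
time_s: 12.43
tcp_pos: [0.3663, -0.3088, 0.0196]
ee_rot: [3.141, 0.001, 1.571]
ft_force: [-1.2, 1.2, 10.6]
opening: 0.689
tcp [ 0.3663 -0.3088  0.0196] rpy [3.1407e+00 9.0000e-04 1.5708e+00] qv 0.002 F [-1.19  1.19 10.56] open 0.689
yellow px [260.8 268.3] xy [ 0.367  -0.3079] r 0.0268 e 0.0004 depthz 0.0142 tool delta cm [0.09 0.07 0.51]
```

```bash
python3 -m pendant '{"hand":[5.6,5.6,5.6,5.6,5.6,5.6,5.6,5.6],"delta_pos":[[0,0,-0.2],[0,0,-0.7],[0,0,-2],[0,0,-4],[0,0,-6],[0,0,-7.5],[0,0,-8],[0,0,-8]],"turn":[[0,0,0],[0,0,0],[0,0,0],[0,0,0],[0,0,0],[0,0,0],[0,0,0],[0,0,0]]}' 25
python3 -m pendant '{"hand":[5.6,5.6,5.6,5.6,5.6,5.6,5.6,5.6],"delta_pos":[[0.2,1,0],[1,4,0],[2,8.5,0],[3,13.4,0],[4.5,18,0],[5.5,22,0],[6.4,25.5,0],[6.65,26.8,0]],"turn":[[0,0,0],[0,0,0],[0,0,0],[0,0,0],[0,0,0],[0,0,0],[0,0,0],[0,0,0]]}' 25
python3 -m pendant '{"hand":[5.6,5.6,5.6,5.6,5.6],"delta_pos":[[0,0,0],[0,0,1],[0,0,2],[0,0,2],[0,0,2]],"turn":[[0,0,0],[0,0,0],[0,0,0],[0,0,0],[0,0,0]]}' 25
python3 -c "
from h import *
look('w_yel3','yellow',.0735)"
```

```text
time_s: 13.15
tcp_pos: [0.3664, -0.309, 0.0999]
ee_rot: [3.14, 0.002, 1.571]
ft_force: [-1.0, -0.4, -0.3]
opening: 0.685
time_s: 13.82
tcp_pos: [0.6373, -0.2396, 0.0968]
ee_rot: [-3.141, -0.001, 1.572]
ft_force: [-0.7, -0.1, -1.3]
opening: 0.683
time_s: 14.23
tcp_pos: [0.6326, -0.242, 0.0775]
ee_rot: [-3.139, -0.001, 1.57]
ft_force: [0.2, 0.1, 0.5]
opening: 0.681
tcp [ 0.6326 -0.242   0.0775] rpy [-3.1394e+00 -1.1000e-03  1.5698e+00] qv 0.028 F [0.2  0.11 0.52] open 0.681
yellow px [261.  268.1] xy [ 0.6333 -0.2403] r 0.0265 e 0.0004 depthz 0.0718 tool delta cm [0.16 0.08 0.4 ]
```

View pics/w_yel3.png

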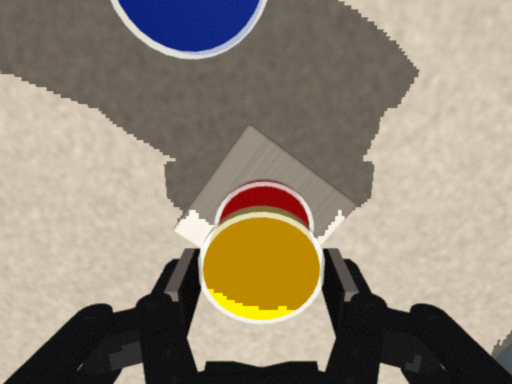

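```bash
cat >> h.py <<'E'
def inhand(tag,col,tz):
    f=dict(np.load(f'/tmp/{tag}.npz')); T=np.asarray(f['tool_from_camera']);K=f['intrinsics']
    c=max(blobs(f,col,400),key=len).astype(float)
    d=np.c_[(c[:,0]-K[0,2])/K[0,0],-(c[:,1]-K[1,2])/K[1,1],-np.ones(len(c))]@T[:3,:3].T
    P=T[:3,3]+d*((tz-T[2,3])/d[:,2])[:,None];q,r,e=circ(P);print(tag,'tool xy mm',(q*1000).round(2),'r',(r*1000).round(2),'e',(e*1000).round(2))
E
python3 -c "
from h import *
for t in('w_red2','w_red3','w_red4'): inhand(t,'red',.0025)
for t in('w_yel2','w_yel3'): inhand(t,'yellow',.005)
s=robot.read_state();print(s['tcp_pos'])
f=dict(np.load('/tmp/w_red5.npz'))
print(proj(f,[[.634,-.2405,.0265]]))
"
```

```text
w_red2 tool xy mm [-0.13  0.74] r 26.68 e 0.32
w_red3 tool xy mm [-0.07  0.76] r 26.67 e 0.34
w_red4 tool xy mm [-0.05  0.75] r 26.66 e 0.4
w_yel2 tool xy mm [1.   0.74] r 26.76 e 0.37
w_yel3 tool xy mm [1.04 0.78] r 26.73 e 0.37
[ 0.63305903 -0.24223359  0.07839805]
[[260.71699501 202.53325661]]
```

```bash
python3 -m pendant '{"hand":[5.6,5.6,5.6,5.6,5.6,5.6,5.6,5.6],"delta_pos":[[0.04,0,0.5],[0.04,0,1.2],[0.04,0,1.8],[0.04,0,2.2],[0.04,0,2.4],[0.04,0,2.4],[0.04,0,2.4],[0.04,0,2.4]],"turn":[[0,0,0],[0,0,0],[0,0,0],[0,0,0],[0,0,0],[0,0,0],[0,0,0],[0,0,0]]}' 25
python3 -c "
from h import *
s=robot.read_state();print(s['tcp_pos'],s['ee_rot'],s['ft_force'])"
```

```text
time_s: 14.95
tcp_pos: [0.6341, -0.2416, 0.055]
ee_rot: [3.141, 0.0, 1.571]
ft_force: [-0.1, 0.6, 0.2]
opening: 0.686
[ 0.63414336 -0.24164808  0.05501394] [3.14126951e+00 1.51763516e-04 1.57080843e+00] [-0.1467973   0.61718278  0.19248444]
```

```bash
python3 -m pendant '{"hand":[5.6,5.6,5.6,5.6,5.6,5.6],"delta_pos":[[0,0,0.3],[0,0,0.6],[0,0,0.75],[0,0,0.8],[0,0,0.8],[0,0,0.8]],"turn":[[0,0,0],[0,0,0],[0,0,0],[0,0,0],[0,0,0],[0,0,0]]}' 25
python3 -m pendant '{"hand":[5.6,5.6,5.6],"delta_pos":[[0,0,0.05],[0,0,0.05],[0,0,0.05]],"turn":[[0,0,0],[0,0,0],[0,0,0]]}' 25
```

```text
time_s: 15.45
tcp_pos: [0.6339, -0.2416, 0.0468]
ee_rot: [-3.141, -0.0, 1.571]
ft_force: [-0.4, 0.2, 2.4]
opening: 0.685
time_s: 15.7
tcp_pos: [0.6339, -0.2415, 0.0467]
ee_rot: [3.142, 0.0, 1.571]
ft_force: [-3.1, 2.1, 7.4]
opening: 0.683
```

Contact. Release and look.

```bash
python3 -m pendant '{"hand":[5.8,6,6.1,6.3,6.6,7,7,7],"delta_pos":[[0,0,0],[0,0,0],[0,0,0],[0,0,0],[0,0,0],[0,0,0],[0,0,0],[0,0,0]],"turn":[[0,0,0],[0,0,0],[0,0,0],[0,0,0],[0,0,0],[0,0,0],[0,0,0],[0,0,0]]}' 20
python3 -m pendant '{"hand":[7,7,7,7,7,7,7,7],"delta_pos":[[0,0,-0.5],[0,0,-1.5],[0,0,-3.5],[0,0,-6],[0,0,-8],[0,0,-9],[0,0,-9],[0,0,-9]],"turn":[[0,0,0],[0,0,0],[0,0,0],[0,0,0],[0,0,0],[0,0,0],[0,0,0],[0,0,0]]}' 20
python3 -m pendant '{"hand":[7,7],"delta_pos":[[0,0,0],[0,0,0]],"turn":[[0,0,0],[0,0,0]]}'
python3 -c "
from h import *
look('w_yel5','yellow',.0415)
save('side','side1');save('scene','scene1')
a=cv2.imread('pics/side1.png')[225:285,305:385];b=cv2.imread('pics/scene1.png')[160:220,118:198];c=cv2.imread('pics/w_yel5.png')[150:260,200:330]
cv2.imwrite('pics/st1.png',np.hstack([cv2.resize(x,(390,330),interpolation=cv2.INTER_CUBIC) for x in(a,b)]))
"
```

```text
time_s: 16.37
tcp_pos: [0.634, -0.2416, 0.0462]
ee_rot: [-3.142, -0.0, 1.571]
ft_force: [-0.2, 0.8, 0.6]
opening: 0.821
time_s: 17.03
tcp_pos: [0.6341, -0.2416, 0.1363]
ee_rot: [3.141, 0.0, 1.571]
ft_force: [-1.0, 1.2, 0.2]
opening: 0.823
time_s: 17.2
tcp_pos: [0.6335, -0.2413, 0.1349]
ee_rot: [-3.14, -0.001, 1.571]
ft_force: [-0.2, 0.0, -0.6]
opening: 0.821
tcp [ 0.6335 -0.2413  0.1349] rpy [-3.1397e+00 -1.0000e-03  1.5708e+00] qv 0.003 F [-0.18  0.04 -0.64] open 0.821
yellow px [261.8 204.2] xy [ 0.6348 -0.241 ] r 0.0266 e 0.0006 depthz 0.0401 tool delta cm [0.03 0.15 9.34]
```

View pics/w_yel5.png

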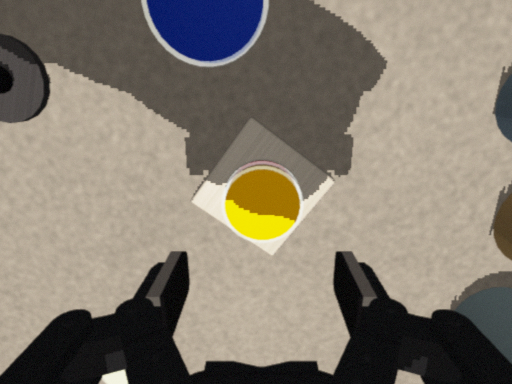

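View pics/st1.png

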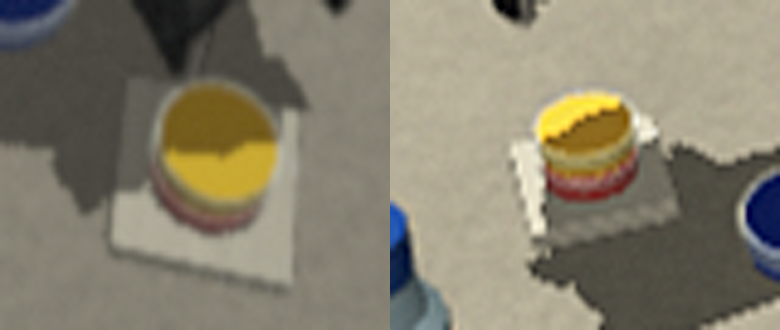

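```bash
python3 -m pendant '{"hand":[7,7,7,7,7,7,7,7],"delta_pos":[[1,-0.7,0],[3.5,-2.4,0],[7,-4.8,0],[10.5,-7.1,0],[14,-9.5,0],[17.5,-11.9,0],[20.5,-14,0],[22.5,-15.3,0]],"turn":[[0,0,0],[0,0,0],[0,0,0],[0,0,0],[0,0,0],[0,0,0],[0,0,0],[0,0,0]]}'
python3 -m pendant '{"hand":[7,7,7,7,7,7],"delta_pos":[[1.3,-0.9,0.6],[1.3,-0.9,0.6],[1.3,-0.9,0.6],[1.3,-0.9,0.6],[1.3,-0.9,0.6],[1.3,-0.9,0.6]],"turn":[[0,0,0],[0,0,0],[0,0,0],[0,0,0],[0,0,0],[0,0,0]]}'
python3 -c "
from h import *
look('w_gr','green')"
```

```text
time_s: 18.02
tcp_pos: [0.4781, -0.0141, 0.1361]
ee_rot: [-3.14, -0.001, 1.572]
ft_force: [0.9, 0.2, 0.3]
opening: 0.819
time_s: 18.52
tcp_pos: [0.4726, -0.0043, 0.1302]
ee_rot: [3.141, 0.0, 1.57]
ft_force: [-0.4, -0.2, 0.5]
opening: 0.82
tcp [ 0.4726 -0.0043  0.1302] rpy [3.1415e+00 1.0000e-04 1.5698e+00] qv 0.004 F [-0.41 -0.24  0.54] open 0.82
green px [260. 194.] xy [ 0.4727 -0.0037] r 0.0264 e 0.0006 depthz 0.0136 tool delta cm [7.000e-02 1.000e-02 1.157e+01]
```

View pics/w_gr.png

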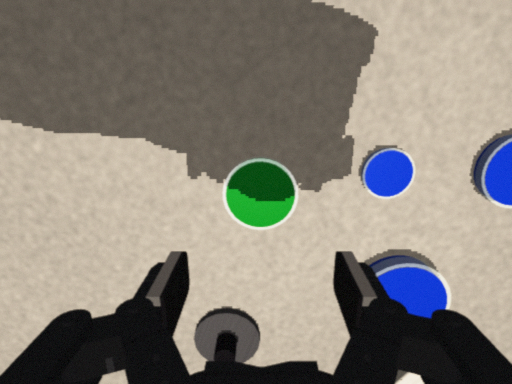

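```bash
python3 -m pendant '{"hand":[7,7,7,6.8,6.6,6.5,6.5,6.5],"delta_pos":[[0.05,-0.05,3],[0.05,-0.05,6],[0.05,-0.05,8],[0.05,-0.05,9.5],[0.05,-0.05,10.5],[0.05,-0.05,10.9],[0.05,-0.05,11.1],[0.05,-0.05,11.1]],"turn":[[0,0,0],[0,0,0],[0,0,0],[0,0,0],[0,0,0],[0,0,0],[0,0,0],[0,0,0]]}' 25
python3 -m pendant '{"hand":[6.4,6.2,6,5.8,5.7,5.6,5.6,5.6],"delta_pos":[[0,0,0],[0,0,0],[0,0,-0.05],[0,0,-0.05],[0,0,-0.05],[0,0,-0.05],[0,0,-0.05],[0,0,-0.05]],"turn":[[0,0,0],[0,0,0],[0,0,0],[0,0,0],[0,0,0],[0,0,0],[0,0,0],[0,0,0]]}' 25
python3 -c "
from h import *
look('w_gr2','green');inhand('w_gr2','green',.005)"
```

```text
time_s: 19.23
tcp_pos: [0.4717, -0.0033, 0.0193]
ee_rot: [-3.142, 0.0, 1.57]
ft_force: [0.1, -0.4, -0.0]
opening: 0.763
time_s: 19.9
tcp_pos: [0.4719, -0.0032, 0.0206]
ee_rot: [3.14, 0.0, 1.571]
ft_force: [-2.2, -0.6, 9.6]
opening: 0.686
tcp [ 0.4719 -0.0032  0.0206] rpy [3.1404e+00 3.0000e-04 1.5708e+00] qv 0.001 F [-2.19 -0.58  9.59] open 0.686
green px [260.7 269.2] xy [ 0.4726 -0.0033] r 0.0266 e 0.0004 depthz 0.0143 tool delta cm [-0.02  0.07  0.61]
w_gr2 tool xy mm [0.51 0.73] r 26.4 e 0.42
```

```bash
python3 -m pendant '{"hand":[5.6,5.6,5.6,5.6,5.6,5.6,5.6,5.6],"delta_pos":[[0,0,-0.2],[0,0,-0.7],[0,0,-2],[0,0,-4],[0,0,-6.5],[0,0,-8.5],[0,0,-9],[0,0,-9]],"turn":[[0,0,0],[0,0,0],[0,0,0],[0,0,0],[0,0,0],[0,0,0],[0,0,0],[0,0,0]]}' 25
python3 -c "
from h import *
look('w_gr3','green');inhand('w_gr2','green',.0061);inhand('w_gr3','green',.0061)"
```

```text
time_s: 20.62
tcp_pos: [0.4723, -0.0032, 0.1111]
ee_rot: [3.139, 0.0, 1.571]
ft_force: [-0.7, -0.9, -0.3]
opening: 0.684
tcp [ 0.4723 -0.0032  0.1111] rpy [3.1388e+00 5.0000e-04 1.5709e+00] qv 0.047 F [-0.67 -0.88 -0.33] open 0.684
green px [261.  269.1] xy [ 0.4734 -0.0604] r 0.0451 e 0.0008 depthz 0.1044 tool delta cm [-5.72  0.08  9.67]
w_gr2 tool xy mm [-0.18  0.73] r 26.62 e 0.42
w_gr3 tool xy mm [-0.1   0.75] r 26.62 e 0.48
```

View pics/w_gr3.png

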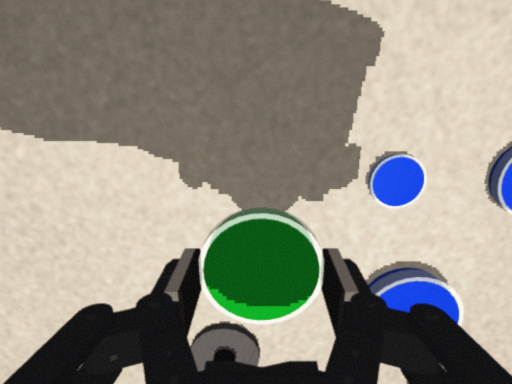

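```bash
python3 -m pendant '{"hand":[5.6,5.6,5.6,5.6,5.6,5.6,5.6,5.6],"delta_pos":[[-0.6,0.4,0],[-2.3,1.6,0],[-5,3.5,0],[-8.2,5.6,0],[-11.4,7.8,0],[-14.5,9.9,0],[-17,11.6,0],[-18.2,12.4,0]],"turn":[[0,0,0],[0,0,0],[0,0,0],[0,0,0],[0,0,0],[0,0,0],[0,0,0],[0,0,0]]}' 25
python3 -m pendant '{"hand":[5.6,5.6,5.6,5.6,5.6,5.6,5.6,5.6],"delta_pos":[[-1,0.7,0],[-3,2,0],[-4.5,3.1,0],[-5.3,3.6,0],[-5.5,3.8,0.5],[-5.5,3.8,1],[-5.5,3.8,1],[-5.5,3.8,1]],"turn":[[0,0,0],[0,0,0],[0,0,0],[0,0,0],[0,0,0],[0,0,0],[0,0,0],[0,0,0]]}' 25
python3 -c "
from h import *
s=robot.read_state();print(s['tcp_pos'],s['ee_rot'],s['ft_force'])"
```

```text
time_s: 21.33
tcp_pos: [0.5968, -0.1887, 0.1077]
ee_rot: [-3.141, -0.0, 1.569]
ft_force: [-1.6, 0.0, -0.0]
opening: 0.688
time_s: 22.0
tcp_pos: [0.6327, -0.2391, 0.0991]
ee_rot: [-3.14, -0.001, 1.571]
ft_force: [0.7, 0.3, 0.2]
opening: 0.687
[ 0.63272969 -0.2391147   0.09913841] [-3.14021269e+00 -8.12356097e-04  1.57139278e+00] [0.71126855 0.2746586  0.20271776]
```

```bash
python3 -m pendant '{"hand":[5.6,5.6,5.6,5.6,5.6,5.6,5.6,5.6],"delta_pos":[[0,0,0.5],[0,0,1.3],[0,0,2],[0,0,2.5],[0,0,2.8],[0,0,2.8],[0,0,2.8],[0,0,2.8]],"turn":[[0,0,0],[0,0,0],[0,0,0],[0,0,0],[0,0,0],[0,0,0],[0,0,0],[0,0,0]]}' 25
python3 -c "
from h import *
look('w_gr4','green',.068);inhand('w_gr4','green',.0061)"
```

```text
time_s: 22.67
tcp_pos: [0.6337, -0.2402, 0.072]
ee_rot: [3.141, 0.0, 1.571]
ft_force: [0.6, -0.7, 0.1]
opening: 0.685
tcp [ 0.6337 -0.2402  0.072 ] rpy [3.1413e+00 2.0000e-04 1.5708e+00] qv 0.002 F [ 0.59 -0.68  0.1 ] open 0.685
green px [260.9 269.1] xy [ 0.6344 -0.2389] r 0.0262 e 0.0005 depthz 0.0646 tool delta cm [0.12 0.07 0.4 ]
w_gr4 tool xy mm [-0.09  0.72] r 26.61 e 0.46
```

View pics/w_gr4.png

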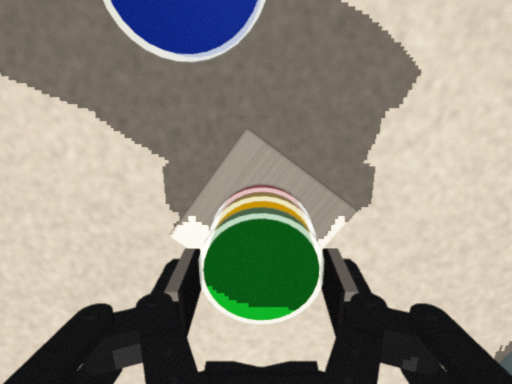

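Within 0.3 mm of aim; correct by 0.3 mm and lower.

```bash
python3 -m pendant '{"hand":[5.6,5.6,5.6,5.6,5.6,5.6,5.6],"delta_pos":[[-0.03,0.03,0.3],[-0.03,0.03,0.6],[-0.03,0.03,0.8],[-0.03,0.03,0.88],[-0.03,0.03,0.9],[-0.03,0.03,0.9],[-0.03,0.03,0.9]],"turn":[[0,0,0],[0,0,0],[0,0,0],[0,0,0],[0,0,0],[0,0,0],[0,0,0]]}' 25
python3 -m pendant '{"hand":[5.6,5.6,5.6],"delta_pos":[[0,0,0.05],[0,0,0.05],[0,0,0.05]],"turn":[[0,0,0],[0,0,0],[0,0,0]]}' 25
```

```text
time_s: 23.3
tcp_pos: [0.6338, -0.2404, 0.0628]
ee_rot: [3.141, 0.0, 1.571]
ft_force: [-0.6, 0.9, -0.7]
opening: 0.685
time_s: 23.55
tcp_pos: [0.6338, -0.2404, 0.0627]
ee_rot: [3.141, 0.0, 1.571]
ft_force: [-1.1, 0.6, 5.9]
opening: 0.687
```

```bash
python3 -m pendant '{"hand":[5.8,6,6.1,6.3,6.6,7,7,7],"delta_pos":[[0,0,0],[0,0,0],[0,0,0],[0,0,0],[0,0,0],[0,0,0],[0,0,0],[0,0,0]],"turn":[[0,0,0],[0,0,0],[0,0,0],[0,0,0],[0,0,0],[0,0,0],[0,0,0],[0,0,0]]}' 20
python3 -m pendant '{"hand":[7,7,7,7,7,7,7,7],"delta_pos":[[0,0,-0.5],[0,0,-1.5],[0,0,-3.5],[0,0,-6],[0,0,-8],[0,0,-9],[0,0,-9],[0,0,-9]],"turn":[[0,0,0],[0,0,0],[0,0,0],[0,0,0],[0,0,0],[0,0,0],[0,0,0],[0,0,0]]}' 20
python3 -m pendant '{"hand":[7,7],"delta_pos":[[0,0,0],[0,0,0]],"turn":[[0,0,0],[0,0,0]]}'
python3 -c "
from h import *
look('w_gr5','green',.0565)
save('side','side2');save('scene','scene2')
a=cv2.imread('pics/side2.png')[225:285,305:385];b=cv2.imread('pics/scene2.png')[160:220,118:198]
cv2.imwrite('pics/st2.png',np.hstack([cv2.resize(x,(390,330),interpolation=cv2.INTER_CUBIC) for x in(a,b)]))
"
```

```text
time_s: 24.22
tcp_pos: [0.6338, -0.2404, 0.0622]
ee_rot: [-3.142, -0.0, 1.571]
ft_force: [-0.6, -0.6, -0.2]
opening: 0.822
time_s: 24.88
tcp_pos: [0.6339, -0.2404, 0.1523]
ee_rot: [3.141, 0.0, 1.571]
ft_force: [-0.7, 0.8, -0.3]
opening: 0.817
time_s: 25.05
tcp_pos: [0.6333, -0.2402, 0.1509]
ee_rot: [-3.14, -0.001, 1.571]
ft_force: [0.6, 0.5, -0.2]
opening: 0.817
tcp [ 0.6333 -0.2402  0.1509] rpy [-3.1397e+00 -1.0000e-03  1.5707e+00] qv 0.005 F [ 0.59  0.5  -0.24] open 0.817
green px [262.  205.1] xy [ 0.6346 -0.2409] r 0.0264 e 0.0007 depthz 0.0554 tool delta cm [-0.08  0.16  9.44]
```

View pics/w_gr5.png

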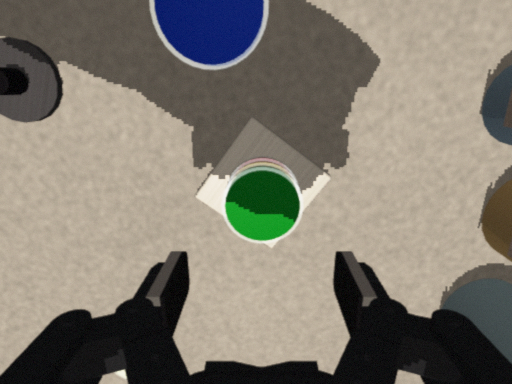

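View pics/st2.png

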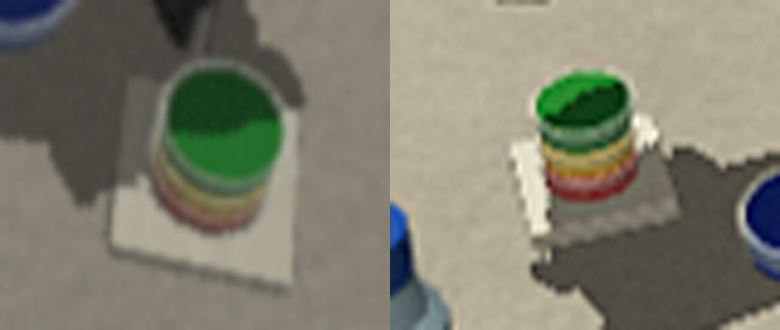

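```bash
python3 -m pendant '{"hand":[7,7,7,7,7,7,7,7],"delta_pos":[[0.5,-1,0],[1.6,-4,0],[3,-7,0],[4.5,-10.5,0],[6,-14,0],[7.4,-17,0],[8.2,-18.7,0],[8.2,-18.7,0]],"turn":[[0,0,0],[0,0,0],[0,0,0],[0,0,0],[0,0,0],[0,0,0],[0,0,0],[0,0,0]]}'
python3 -m pendant '{"hand":[6,6,5,4.5,4.5,4.5],"delta_pos":[[0,0,1],[0,0,1.5],[0,0,1.5],[0,0,1.5],[0,0,1.5],[0,0,1.5]],"turn":[[0,0,0],[0,0,0],[0,0,0],[0,0,0],[0,0,0],[0,0,0]]}'
python3 -c "
from h import *
st,f=save('wrist','w_cov');print(st['tcp_pos'],st['opening'])
a=f['color'][120:250,180:345]
cv2.imwrite('pics/w_covz.png',cv2.resize(a,None,fx=4,fy=4,interpolation=cv2.INTER_CUBIC)[:,:,::-1])
"
```

```text
time_s: 25.87
tcp_pos: [0.4434, -0.1565, 0.1523]
ee_rot: [-3.14, -0.001, 1.571]
ft_force: [1.2, -0.2, -0.1]
opening: 0.822
time_s: 26.37
tcp_pos: [0.4471, -0.1586, 0.1374]
ee_rot: [3.141, 0.0, 1.571]
ft_force: [-0.3, 0.2, 0.3]
opening: 0.524
[ 0.44710309 -0.15856256  0.13741774] 0.5236429516837591
```

View pics/w_cov.png

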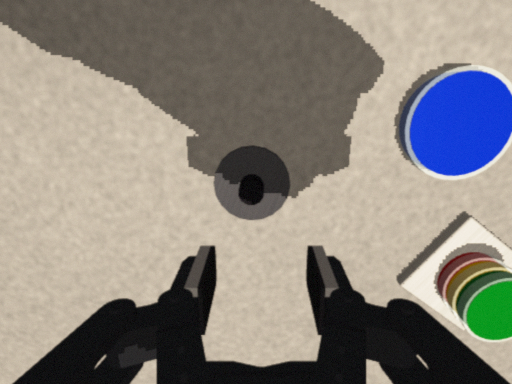

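View pics/w_covz.png

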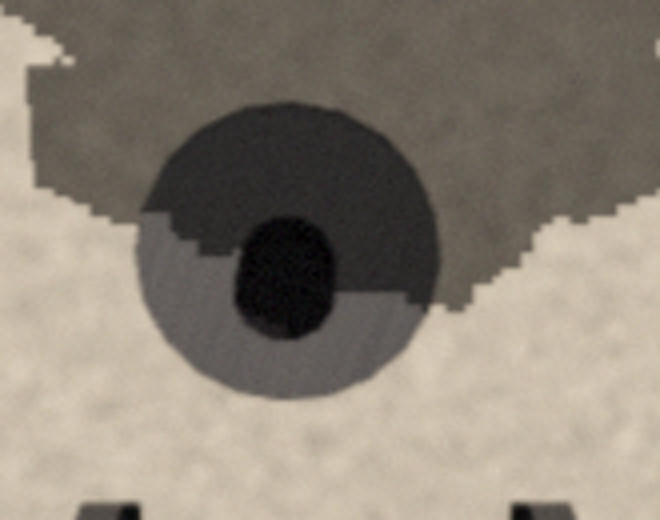

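```bash
cat >> h.py <<'E'
def disc(f,roi):
    im=f['color'].astype(int);m=((im[...,0]-im[...,2]<14)&(im.max(2)<140)).astype(np.uint8)
    k=np.zeros_like(m);x0,y0,x1,y1=roi;k[y0:y1,x0:x1]=1;m=cv2.morphologyEx(m&k,cv2.MORPH_OPEN,np.ones((3,3),np.uint8))
    cs,_=cv2.findContours(m,cv2.RETR_EXTERNAL,cv2.CHAIN_APPROX_NONE);c=max(cs,key=cv2.contourArea);return cv2.convexHull(c)[:,0,:]
def knob(f,roi,th=28):
    im=f['color'].max(2);m=(im<th).astype(np.uint8);k=np.zeros_like(m);x0,y0,x1,y1=roi;k[y0:y1,x0:x1]=1
    cs,_=cv2.findContours(m&k,cv2.RETR_EXTERNAL,cv2.CHAIN_APPROX_NONE);return max(cs,key=cv2.contourArea)[:,0,:]
E
python3 -c "
from h import *
f=dict(np.load('/tmp/w_cov.npz'))
c=disc(f,(200,130,305,235));q,r,e=circ(onplane(f,c,.008));print('disc',q.round(4),r.round(4),e.round(4),len(c),c.min(0),c.max(0))
k=knob(f,(200,130,305,235));k0=k[k[:,1]<=187];print(k.min(0),k.max(0))
print('knob cols centre', (k[:,0].min()+k[:,0].max())/2)
# top circle: lower part of silhouette nearer the camera/far? try both ends
for z,s in((.030,k[k[:,1]>195]),(.030,k[k[:,1]<182]),(.008,k[k[:,1]<182]),(.008,k[k[:,1]>195])): 
    P=onplane(f,s,z);q,r,e=circ(P);print(z,q.round(4),r.round(4),e.round(4))
R=Ro.from_euler('xyz',f['st_rot']).as_matrix()
z=f['z_map'];o,d=rays(f,[[250,188],[250,196],[232,205]])
for (u,v),dd in zip([[250,188],[250,196],[232,205]],d): print((o+dd*z[v,u]).round(4))
"

```

```text
disc [ 0.4401 -0.1522] 0.0315 0.0008 31 [215 145] [289 218]
[239 174] [263 203]
knob cols centre 251.0
0.03 [ 0.4409 -0.1529] 0.0082 0.0014
0.03 [ 0.4406 -0.1466] 0.0082 0.0006
0.008 [ 0.4399 -0.1532] 0.0089 0.0007
0.008 [ 0.4403 -0.1601] 0.009 0.0015
[ 0.4396 -0.1499  0.0284]
[ 0.4396 -0.1559  0.0297]
[ 0.4233 -0.1723  0.0055]
```

```bash
python3 -c "
from h import *
f=dict(np.load('/tmp/side0.npz'));print(proj(f,[[.4394,-.1522,.008],[.4394,-.1522,.03]]).round(1))
c=disc(f,(238,235,280,280));print('disc side px',c.min(0),c.max(0)); q,r,e=circ(onplane(f,c,.008));print(q.round(4),r.round(4),e.round(4))
w=dict(np.load('/tmp/w_cov.npz'));pw=proj(w,[[.4401,-.1522,.008]])[0];ps=proj(f,np.r_[q,.008])[0];print(tri([(f,ps),(w,pw)]))"
python3 -m pendant '{"hand":[4.5,4.5,4.5,4.5,4.5,4.5,4.5,4.5],"delta_pos":[[0.64,-0.77,1],[0.64,-0.77,2.5],[0.64,-0.77,4],[0.64,-0.77,5],[0.64,-0.77,5],[0.64,-0.77,5],[0.64,-0.77,5],[0.64,-0.77,5]],"turn":[[0,0,0],[0,0,0],[0,0,0],[0,0,0],[0,0,0],[0,0,0],[0,0,0],[0,0,0]]}'
python3 -c "
from h import *
st,f=save('wrist','w_cov2');print(st['tcp_pos'],st['opening'])
"
```

```text
[[257.1 256.3]
 [256.9 251.6]]
disc side px [244 246] [270 270]
[ 0.4381 -0.1557] 0.033 0.0015
(array([ 0.43951731, -0.15342763,  0.00342225]), [0.00046394530939544075, 0.0004639453093955985])
time_s: 27.08
tcp_pos: [0.4395, -0.1522, 0.088]
ee_rot: [3.141, 0.001, 1.571]
ft_force: [-0.1, 0.7, 0.0]
opening: 0.526
[ 0.43954223 -0.1522446   0.0880147 ] 0.5260135203638305
```

View pics/w_cov2.png

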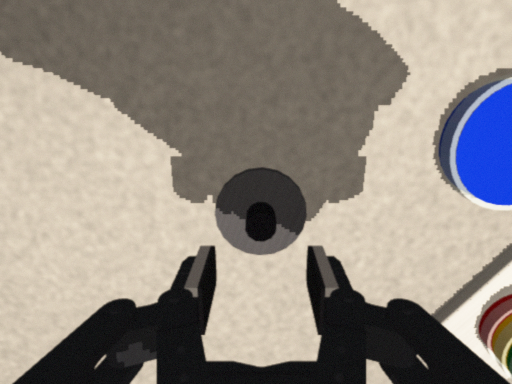

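```bash
python3 -c "
from h import *
f=dict(np.load('/tmp/w_cov2.npz'))
c=disc(f,(205,150,315,245));q,r,e=circ(onplane(f,c,.008));print('disc',q.round(4),r.round(4),e.round(4))
q,r,e=circ(onplane(f,c,.006));print('disc z6',q.round(4),r.round(4),e.round(4))
k=knob(f,(220,180,300,245));print(k.min(0),k.max(0))
"
python3 -m pendant '{"hand":[4.5,4.5,4.5,4.5,4.5,4.5,4.5,4.5],"delta_pos":[[0,0,1.5],[0,0,3],[0,0,4.3],[0,0,5.2],[0,0,5.6],[0,0,5.8],[0,0,5.8],[0,0,5.8]],"turn":[[0,0,0],[0,0,0],[0,0,0],[0,0,0],[0,0,0],[0,0,0],[0,0,0],[0,0,0]]}'
```

```text
disc [ 0.4401 -0.1516] 0.0314 0.0007
disc z6 [ 0.4401 -0.1524] 0.0317 0.0007
[246 202] [275 240]
time_s: 27.8
tcp_pos: [0.4394, -0.1522, 0.0298]
ee_rot: [3.141, 0.0, 1.571]
ft_force: [0.4, -0.5, 0.5]
opening: 0.524
```

```bash
python3 -m pendant '{"hand":[4,3.5,3,2.5,2.2,2,1.8,1.8],"delta_pos":[[0.03,0,0],[0.03,0,0],[0.03,0,0],[0.03,0,0],[0.03,0,0],[0.03,0,0],[0.03,0,0],[0.03,0,0]],"turn":[[0,0,0],[0,0,0],[0,0,0],[0,0,0],[0,0,0],[0,0,0],[0,0,0],[0,0,0]]}' 50
python3 -m pendant '{"hand":[1.6,1.6,1.6],"delta_pos":[[0,0,0],[0,0,0],[0,0,0]],"turn":[[0,0,0],[0,0,0],[0,0,0]]}' 50
python3 -c "
from h import *
st,f=save('wrist','w_cov3');print(st['tcp_pos'],st['opening'],st['ft_force'])
"
```

```text
time_s: 28.47
tcp_pos: [0.4392, -0.1517, 0.0295]
ee_rot: [3.141, 0.0, 1.571]
ft_force: [-1.0, -0.2, 6.0]
opening: 0.22
time_s: 28.72
tcp_pos: [0.4392, -0.1517, 0.0295]
ee_rot: [3.141, 0.0, 1.571]
ft_force: [-1.4, 0.5, 7.2]
opening: 0.212
[ 0.43920408 -0.15172418  0.02953783] 0.21195041271377751 [-1.37831385  0.53970448  7.19407798]
```

View pics/w_cov3.png

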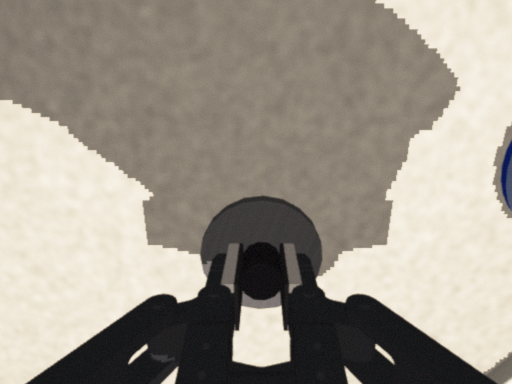

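```bash
python3 -m pendant '{"hand":[1.6,1.6,1.6,1.6,1.6,1.6,1.6,1.6],"delta_pos":[[0,0,-0.2],[0,0,-0.7],[0,0,-2],[0,0,-4],[0,0,-6.5],[0,0,-8.5],[0,0,-9],[0,0,-9]],"turn":[[0,0,0],[0,0,0],[0,0,0],[0,0,0],[0,0,0],[0,0,0],[0,0,0],[0,0,0]]}' 50
python3 -c "
from h import *
st,f=save('wrist','w_cov4');print(st['tcp_pos'],st['opening'],st['ft_force'])
a=f['color'][180:320,185:340]
cv2.imwrite('pics/w_cov4z.png',cv2.resize(a,None,fx=4,fy=4,interpolation=cv2.INTER_CUBIC)[:,:,::-1])
"
```

```text
time_s: 29.43
tcp_pos: [0.4397, -0.1521, 0.1205]
ee_rot: [3.139, 0.001, 1.571]
ft_force: [0.5, 0.2, -1.2]
opening: 0.211
[ 0.43973774 -0.15206896  0.12047304] 0.21141502187170572 [ 0.48167734  0.22622835 -1.1849257 ]
```

View pics/w_cov4z.png

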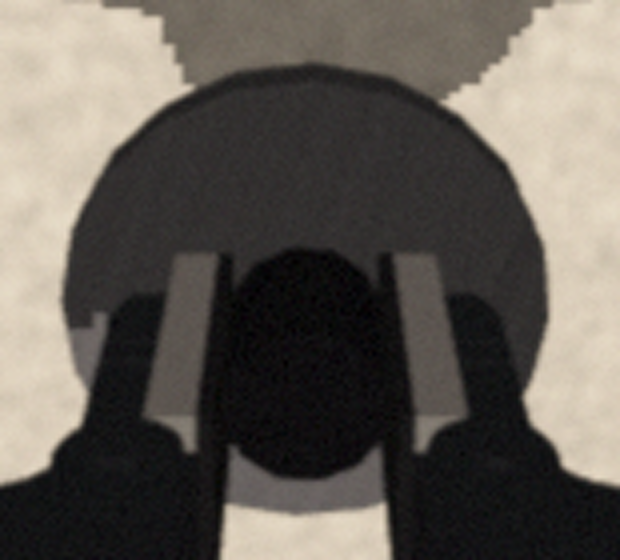

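```bash
python3 -c "
from h import *
f=dict(np.load('/tmp/w_cov4.npz'));T=f['tool_from_camera'];K=f['intrinsics']
def cast(px,tz):
    px=np.atleast_2d(px);d=np.c_[(px[:,0]-K[0,2])/K[0,0],-(px[:,1]-K[1,2])/K[1,1],-np.ones(len(px))]@T[:3,:3].T
    return ((T[:3,3]+d*((tz-T[2,3])/d[:,2])[:,None])*1000).round(2)
im=f['color'].max(2).astype(int);print('col261 top',im[190:212,258:264].mean(1).round(0).tolist());print('bot',im[296:318,258:266].mean(1).round(0).tolist())
print(cast([[261,199.5],[261,308]],.0215)); print('bottom-edge top',cast([[261,196]],.0295))
row=im[255];print([ (i,int(row[i])) for i in list(range(196,206))+list(range(318,328))])
print(cast([[200.5,255],[321.5,255]],.0215))
"

```

```text
col261 top [116.0, 115.0, 112.0, 112.0, 112.0, 98.0, 59.0, 38.0, 35.0, 38.0, 43.0, 51.0, 50.0, 50.0, 50.0, 50.0, 51.0, 50.0, 50.0, 48.0, 49.0, 50.0]
bot [16.0, 17.0, 16.0, 39.0, 88.0, 103.0, 104.0, 106.0, 105.0, 105.0, 104.0, 110.0, 158.0, 206.0, 219.0, 218.0, 216.0, 215.0, 214.0, 216.0, 218.0, 220.0]
[[ 30.39   0.8   21.5 ]
 [-32.32   0.8   21.5 ]]
bottom-edge top [[29.44  0.81 29.5 ]]
[(196, 217), (197, 216), (198, 214), (199, 192), (200, 128), (201, 62), (202, 50), (203, 49), (204, 50), (205, 45), (318, 52), (319, 45), (320, 50), (321, 87), (322, 176), (323, 216), (324, 219), (325, 219), (326, 220), (327, 221)]
[[  0.23 -30.19  21.5 ]
 [  0.22  31.8   21.5 ]]
```

```bash
python3 -m pendant '{"hand":[1.6,1.6,1.6,1.6,1.6,1.6,1.6,1.6],"delta_pos":[[-0.3,0.6,0],[-1,2.2,0],[-2.2,4.9,0],[-3.6,8,0],[-5,11.1,0],[-6.5,14.4,0],[-7.7,17,0],[-8.5,18.8,0]],"turn":[[0,0,0],[0,0,0],[0,0,0],[0,0,0],[0,0,0],[0,0,0],[0,0,0],[0,0,0]]}' 50
python3 -m pendant '{"hand":[1.6,1.6,1.6,1.6,1.6,1.6,1.6,1.6],"delta_pos":[[-0.3,0.65,0],[-0.3,0.65,0],[-0.3,0.65,0.5],[-0.3,0.65,1],[-0.3,0.65,1.5],[-0.3,0.65,1.5],[-0.3,0.65,1.5],[-0.3,0.65,1.5]],"turn":[[0,0,0],[0,0,0],[0,0,0],[0,0,0],[0,0,0],[0,0,0],[0,0,0],[0,0,0]]}' 50
python3 -c "
from h import *
st,f=save('wrist','w_cov5');print(st['tcp_pos'],st['opening'],st['ft_force'])
a=f['color'][140:320,170:350]
cv2.imwrite('pics/w_cov5z.png',cv2.resize(a,None,fx=3,fy=3,interpolation=cv2.INTER_CUBIC)[:,:,::-1])
"
```

```text
time_s: 30.15
tcp_pos: [0.6291, -0.2378, 0.1169]
ee_rot: [-3.14, -0.001, 1.571]
ft_force: [0.4, 0.3, -0.8]
opening: 0.204
time_s: 30.82
tcp_pos: [0.6334, -0.2396, 0.1046]
ee_rot: [3.141, 0.0, 1.571]
ft_force: [0.0, -0.5, -0.1]
opening: 0.208
[ 0.63337578 -0.23956865  0.10458554] 0.20814279962800258 [ 0.01676945 -0.47161499 -0.11444651]
```

View pics/w_cov5z.png

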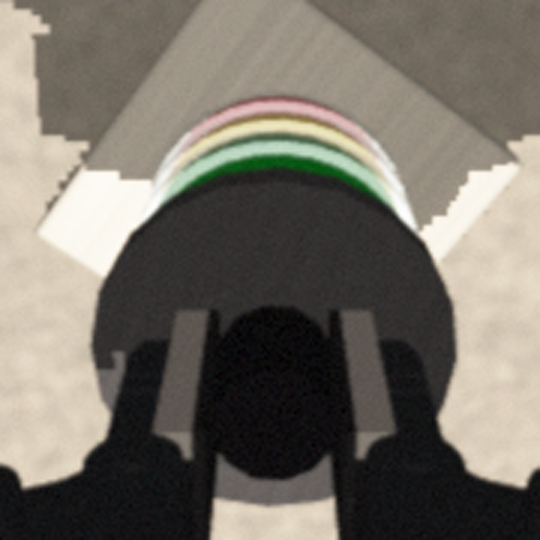

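```bash
python3 -m pendant '{"hand":[1.6,1.6,1.6,1.6,1.6,1.6,1.6,1.6],"delta_pos":[[-0.04,0.05,0.3],[-0.04,0.05,0.7],[-0.04,0.05,1.1],[-0.04,0.05,1.3],[-0.04,0.05,1.4],[-0.04,0.05,1.4],[-0.04,0.05,1.4],[-0.04,0.05,1.4]],"turn":[[0,0,0],[0,0,0],[0,0,0],[0,0,0],[0,0,0],[0,0,0],[0,0,0],[0,0,0]]}' 50
python3 -m pendant '{"hand":[1.6,1.6,1.6,1.6,1.6],"delta_pos":[[0,0,0.1],[0,0,0.2],[0,0,0.25],[0,0,0.25],[0,0,0.25]],"turn":[[0,0,0],[0,0,0],[0,0,0],[0,0,0],[0,0,0]]}' 50
```

```text
time_s: 31.53
tcp_pos: [0.6342, -0.2401, 0.0904]
ee_rot: [3.141, 0.0, 1.571]
ft_force: [0.2, -0.5, -0.7]
opening: 0.209
time_s: 31.95
tcp_pos: [0.6341, -0.2401, 0.0877]
ee_rot: [-3.142, -0.0, 1.571]
ft_force: [0.2, -0.9, -1.3]
opening: 0.21
```

```bash
python3 -m pendant '{"hand":[1.6,1.6,1.6,1.6],"delta_pos":[[0,0,0.05],[0,0,0.1],[0,0,0.1],[0,0,0.1]],"turn":[[0,0,0],[0,0,0],[0,0,0],[0,0,0]]}' 50
```

```text
time_s: 32.28
tcp_pos: [0.6341, -0.2401, 0.0868]
ee_rot: [-3.142, -0.0, 1.571]
ft_force: [-0.4, -0.5, -1.6]
opening: 0.214
```

```bash
python3 -m pendant '{"hand":[1.6,1.6,1.6,1.6],"delta_pos":[[0,0,0.03],[0,0,0.05],[0,0,0.05],[0,0,0.05]],"turn":[[0,0,0],[0,0,0],[0,0,0],[0,0,0]]}' 50
```

```text
time_s: 32.62
tcp_pos: [0.6342, -0.2401, 0.0866]
ee_rot: [3.141, 0.0, 1.571]
ft_force: [-2.2, 1.1, 5.0]
opening: 0.207
```

```bash
python3 -m pendant '{"hand":[1.8,2,2.2,2.5,3,3.5,4,4],"delta_pos":[[0,0,0],[0,0,0],[0,0,0],[0,0,0],[0,0,0],[0,0,0],[0,0,0],[0,0,0]],"turn":[[0,0,0],[0,0,0],[0,0,0],[0,0,0],[0,0,0],[0,0,0],[0,0,0],[0,0,0]]}' 20
python3 -m pendant '{"hand":[4,4,4,4,4,4,4,4],"delta_pos":[[0,0,-0.5],[0,0,-1.5],[0,0,-3.5],[0,0,-6],[0,0,-8],[0,0,-9],[0,0,-9],[0,0,-9]],"turn":[[0,0,0],[0,0,0],[0,0,0],[0,0,0],[0,0,0],[0,0,0],[0,0,0],[0,0,0]]}' 20
python3 -m pendant '{"hand":[5,6],"delta_pos":[[0,0,0],[0,0,0]],"turn":[[0,0,0],[0,0,0]]}'
python3 -c "
from h import *
st,f=save('wrist','w_cov6');print(st['tcp_pos'])
save('side','side3');save('scene','scene3')
a=cv2.imread('pics/side3.png')[215:275,305:385];b=cv2.imread('pics/scene3.png')[150:210,118:198]
cv2.imwrite('pics/st3.png',np.hstack([cv2.resize(x,(390,330),interpolation=cv2.INTER_CUBIC) for x in(a,b)]))
"
```

```text
time_s: 33.28
tcp_pos: [0.6341, -0.2401, 0.0862]
ee_rot: [-3.142, 0.0, 1.571]
ft_force: [-0.3, 0.1, 0.1]
opening: 0.472
time_s: 33.95
tcp_pos: [0.6342, -0.2401, 0.1762]
ee_rot: [3.141, 0.0, 1.571]
ft_force: [-0.6, 0.6, 0.9]
opening: 0.473
time_s: 34.12
tcp_pos: [0.6336, -0.2399, 0.1749]
ee_rot: [-3.14, -0.001, 1.571]
ft_force: [-0.4, 0.2, 0.9]
opening: 0.701
[ 0.63363029 -0.23985368  0.17491258]
```

View pics/w_cov6.png

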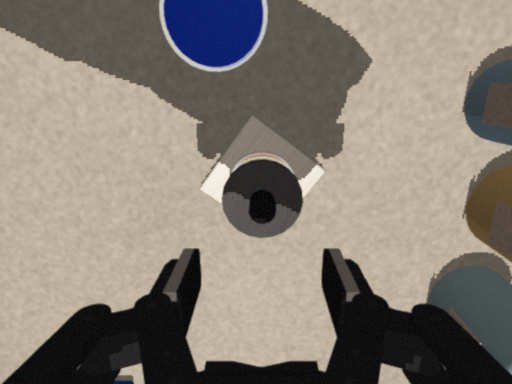

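View pics/st3.png

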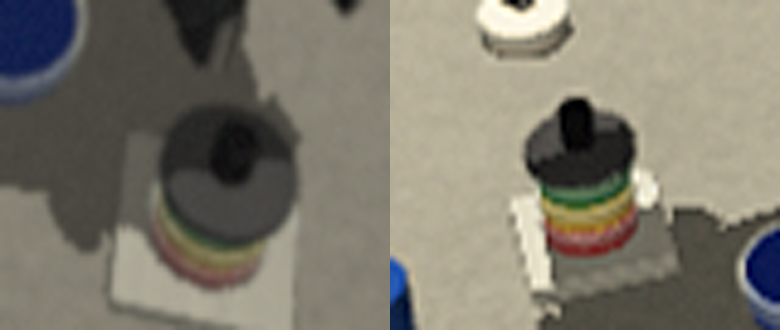

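```bash
python3 -c "
from h import *
f=dict(np.load('/tmp/w_cov6.npz'))
c=disc(f,(212,155,312,245));print(c.min(0),c.max(0))
for z in(.0645,.0652): q,r,e=circ(onplane(f,c,z));print('disc wrist',q.round(4),r.round(4),e.round(4))
# same estimator for green disc outer in side/scene vs cover
for n,roi in(('side3',(330,228,370,262)),):
    g=dict(np.load(f'/tmp/{n}.npz'));c=disc(g,roi);q,r,e=circ(onplane(g,c,.0652));print(n,c.min(0),c.max(0),q.round(4),r.round(4),e.round(4))
g=dict(np.load('/tmp/side2.npz'));c=max(blobs(g,'green',50),key=lambda c:(c.mean(0)[1]>200)*len(c));q,r,e=circ(onplane(g,c,.0565));print('green side2',c.mean(0),q.round(4),r.round(4),e.round(4))
for n,z,nm in (('side1',.0415,'yellow'),):
    g=dict(np.load(f'/tmp/{n}.npz'))
    for c in blobs(g,nm,50): q,r,e=circ(onplane(g,c,z));print(nm,n,c.mean(0).round(0),q.round(4),r.round(4))
"
```

```text
[223 160] [301 236]
disc wrist [ 0.6349 -0.241 ] 0.0314 0.0008
disc wrist [ 0.6349 -0.2407] 0.0313 0.0008
side3 [330 228] [365 259] [ 0.6239 -0.228 ] 0.0479 0.0035
green side2 [350.33333333 247.28070175] [ 0.6324 -0.242 ] 0.0238 0.0018
yellow side1 [350. 251.] [ 0.6327 -0.2423] 0.0248
yellow side1 [319. 117.] [0.8032 0.2052] 0.0754
```

```bash
python3 -m pendant '{"hand":[7,7,7,7,7,7,7,7],"delta_pos":[[1,0.2,0],[4,0.6,0],[7.5,1.2,0],[11,1.7,0],[14.5,2.3,0],[18,2.8,0],[21,3.3,0],[23.5,3.7,0]],"turn":[[0,0,0],[0,0,0],[0,0,0],[0,0,0],[0,0,0],[0,0,0],[0,0,0],[0,0,0]]}' 20
python3 -m pendant '{"hand":[7,7,7,7,7,7,7,7],"delta_pos":[[2,0.3,2],[2,0.3,4],[2,0.3,4.6],[2,0.3,4.6],[2,0.3,4.6],[2,0.3,4.6],[2,0.3,4.6],[2,0.3,4.6]],"turn":[[0,0,0],[0,0,0],[0,0,0],[0,0,0],[0,0,0],[0,0,0],[0,0,0],[0,0,0]]}'
python3 -c "
from h import *
look('w_bl','blue')"
```

```text
time_s: 34.93
tcp_pos: [0.671, -0.002, 0.1762]
ee_rot: [-3.141, -0.0, 1.572]
ft_force: [-0.8, -0.6, 0.2]
opening: 0.822
time_s: 35.6
tcp_pos: [0.6745, 0.0144, 0.1312]
ee_rot: [3.14, 0.0, 1.57]
ft_force: [-1.2, -0.5, -0.5]
opening: 0.816
tcp [0.6745 0.0144 0.1312] rpy [3.1403e+00 1.0000e-04 1.5701e+00] qv 0.004 F [-1.21 -0.49 -0.49] open 0.816
blue px [193.2 324.2] xy [ 0.6116 -0.111 ] r 0.0272 e 0.0144 depthz 0.0193 tool delta cm [-12.55  -6.3   11.66]
blue px [136.6 195.4] xy [0.5769 0.0143] r 0.0177 e 0.0005 depthz 0.0091 tool delta cm [-1.000e-02 -9.770e+00  1.165e+01]
blue px [260.4 193.5] xy [0.6749 0.0151] r 0.0264 e 0.0006 depthz 0.0146 tool delta cm [ 0.07  0.03 11.67]
```

View pics/w_bl.png

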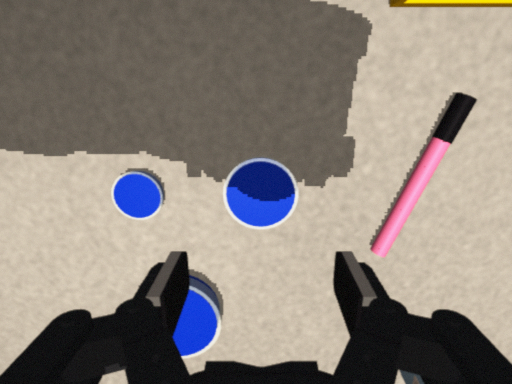

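```bash
python3 -m pendant '{"hand":[7,7,7,6.8,6.6,6.5,6.5,6.5],"delta_pos":[[0.05,-0.03,3],[0.05,-0.03,6],[0.05,-0.03,8],[0.05,-0.03,9.5],[0.05,-0.03,10.5],[0.05,-0.03,11],[0.05,-0.03,11.2],[0.05,-0.03,11.2]],"turn":[[0,0,0],[0,0,0],[0,0,0],[0,0,0],[0,0,0],[0,0,0],[0,0,0],[0,0,0]]}' 25
python3 -m pendant '{"hand":[6.4,6.2,6,5.8,5.7,5.6,5.6,5.6],"delta_pos":[[0,0,0],[0,0,0],[0,0,-0.05],[0,0,-0.05],[0,0,-0.05],[0,0,-0.05],[0,0,-0.05],[0,0,-0.05]],"turn":[[0,0,0],[0,0,0],[0,0,0],[0,0,0],[0,0,0],[0,0,0],[0,0,0],[0,0,0]]}' 25
python3 -m pendant '{"hand":[5.6,5.6,5.6,5.6,5.6,5.6,5.6,5.6],"delta_pos":[[0,0,-0.2],[0,0,-0.7],[0,0,-2],[0,0,-4],[0,0,-6.5],[0,0,-8.5],[0,0,-9],[0,0,-9]],"turn":[[0,0,0],[0,0,0],[0,0,0],[0,0,0],[0,0,0],[0,0,0],[0,0,0],[0,0,0]]}' 25
python3 -c "
from h import *
st,f=save('wrist','w_bl2');print(st['tcp_pos'],st['opening'],st['ft_force']);inhand('w_bl2','blue',.0055)"
```

```text
time_s: 36.32
tcp_pos: [0.6741, 0.0153, 0.0187]
ee_rot: [3.141, 0.0, 1.571]
ft_force: [0.5, 0.1, -0.0]
opening: 0.76
time_s: 36.98
tcp_pos: [0.6741, 0.0153, 0.0198]
ee_rot: [3.14, 0.0, 1.571]
ft_force: [-2.0, -0.6, 7.3]
opening: 0.689
time_s: 37.65
tcp_pos: [0.6746, 0.0153, 0.1106]
ee_rot: [3.139, 0.0, 1.571]
ft_force: [0.5, -1.3, -0.2]
opening: 0.687
[0.67464955 0.01533371 0.11060958] 0.6871725503259198 [ 0.4897449  -1.30231555 -0.15909658]
w_bl2 tool xy mm [-0.03  0.75] r 26.63 e 0.38
```

View pics/w_bl2.png

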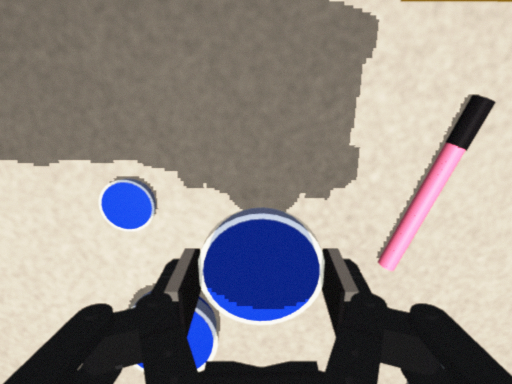

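```bash
python3 -m pendant '{"hand":[5.6,5.6,5.6,5.6,5.6,5.6,5.6,5.6],"delta_pos":[[0.6,-0.2,0],[2,-0.8,0],[4.5,-1.7,0],[7.5,-2.8,0],[10.5,-4,0],[12.8,-4.9,0],[14,-5.3,0],[14.2,-5.4,0]],"turn":[[0,0,0],[0,0,0],[0,0,0],[0,0,0],[0,0,0],[0,0,0],[0,0,0],[0,0,0]]}' 25
python3 -m pendant '{"hand":[5.6,5.6,5.6,5.6],"delta_pos":[[0,0,0],[0,0,0],[0,0,0],[0,0,0]],"turn":[[0,0,0],[0,0,0],[0,0,0],[0,0,0]]}' 25
python3 -c "
from h import *
look('w_or','orange',.012)"
```

```text
time_s: 38.37
tcp_pos: [0.6181, 0.1602, 0.1081]
ee_rot: [-3.14, -0.0, 1.574]
ft_force: [0.3, 0.6, -0.8]
opening: 0.686
time_s: 38.7
tcp_pos: [0.6202, 0.1565, 0.1086]
ee_rot: [-3.142, 0.0, 1.57]
ft_force: [0.1, -0.4, 0.1]
opening: 0.683
tcp [0.6202 0.1565 0.1086] rpy [-3.1415e+00  1.0000e-04  1.5695e+00] qv 0.002 F [ 0.1  -0.4   0.14] open 0.683
orange px [259.5  83.7] xy [0.62   0.2375] r 0.0419 e 0.0005 depthz 0.0105 tool delta cm [ 8.11 -0.03  9.66]
```

View pics/w_or.png

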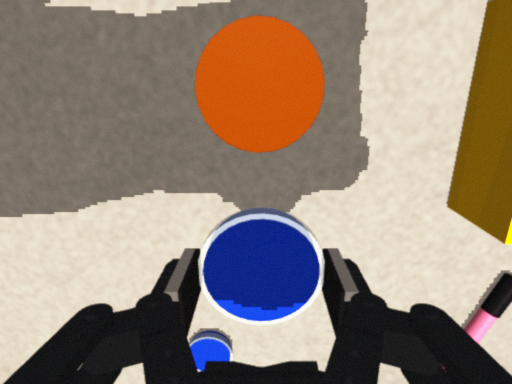

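```bash
python3 -m pendant '{"hand":[5.6,5.6,5.6,5.6,5.6,5.6,5.6,5.6],"delta_pos":[[0.6,-0.08,0],[2,-0.08,0],[4,-0.08,0],[6,-0.08,0],[7.5,-0.08,1],[8.1,-0.08,2.5],[8.1,-0.08,4],[8.1,-0.08,5]],"turn":[[0,0,0],[0,0,0],[0,0,0],[0,0,0],[0,0,0],[0,0,0],[0,0,0],[0,0,0]]}' 25
python3 -m pendant '{"hand":[5.6,5.6,5.6,5.6,5.6,5.6],"delta_pos":[[0,0,1],[0,0,1.7],[0,0,2],[0,0,2],[0,0,2],[0,0,2]],"turn":[[0,0,0],[0,0,0],[0,0,0],[0,0,0],[0,0,0],[0,0,0]]}' 25
python3 -c "
from h import *
st,f=save('wrist','w_or2');print(st['tcp_pos'],st['opening'],st['ft_force'])"
```

```text
time_s: 39.42
tcp_pos: [0.6182, 0.2396, 0.0566]
ee_rot: [-3.14, 0.0, 1.572]
ft_force: [-0.7, 0.9, 0.5]
opening: 0.685
time_s: 39.92
tcp_pos: [0.6194, 0.2383, 0.0394]
ee_rot: [3.141, -0.0, 1.571]
ft_force: [0.1, -0.6, 0.4]
opening: 0.684
[0.61943035 0.23834926 0.03942469] 0.6844726569940531 [ 0.05697246 -0.6243122   0.38718387]
```

View pics/w_or2.png

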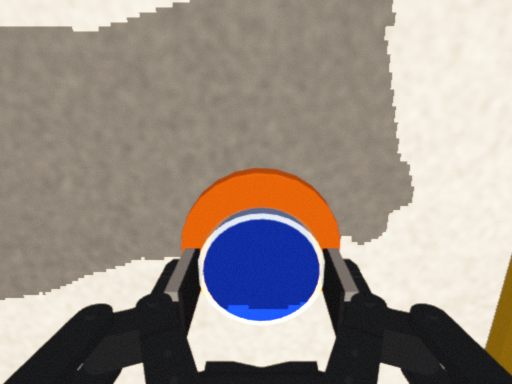

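```bash
python3 -m pendant '{"hand":[5.6,5.6,5.6,5.6,5.6,5.6],"delta_pos":[[-0.08,0,0.3],[-0.08,0,0.55],[-0.08,0,0.68],[-0.08,0,0.73],[-0.08,0,0.73],[-0.08,0,0.73]],"turn":[[0,0,0],[0,0,0],[0,0,0],[0,0,0],[0,0,0],[0,0,0]]}' 25
python3 -m pendant '{"hand":[5.6,5.6,5.6],"delta_pos":[[0,0,0.05],[0,0,0.05],[0,0,0.05]],"turn":[[0,0,0],[0,0,0],[0,0,0]]}' 25
```

```text
time_s: 40.47
tcp_pos: [0.619, 0.2375, 0.0318]
ee_rot: [3.141, 0.0, 1.571]
ft_force: [-2.8, -1.3, 5.9]
opening: 0.687
time_s: 40.72
tcp_pos: [0.619, 0.2375, 0.0318]
ee_rot: [3.141, 0.0, 1.571]
ft_force: [-4.6, -2.9, 11.7]
opening: 0.683
```

```bash
python3 -m pendant '{"hand":[5.8,6,6.1,6.3,6.6,7,7,7],"delta_pos":[[0,0,-0.05],[0,0,-0.05],[0,0,-0.05],[0,0,-0.05],[0,0,-0.05],[0,0,-0.05],[0,0,-0.05],[0,0,-0.05]],"turn":[[0,0,0],[0,0,0],[0,0,0],[0,0,0],[0,0,0],[0,0,0],[0,0,0],[0,0,0]]}' 20
python3 -m pendant '{"hand":[7,7,7,7,7,7,7,7],"delta_pos":[[0,0,-0.5],[0,0,-1.5],[0,0,-3.5],[0,0,-6],[0,0,-8],[0,0,-10],[0,0,-11],[0,0,-11]],"turn":[[0,0,0],[0,0,0],[0,0,0],[0,0,0],[0,0,0],[0,0,0],[0,0,0],[0,0,0]]}' 20
python3 -m pendant '{"hand":[7,7],"delta_pos":[[0,0,0],[0,0,0]],"turn":[[0,0,0],[0,0,0]]}'
python3 -c "
from h import *
look('w_bl5','blue',.0265);look('w_or5','orange',.012)
save('side','side4');save('scene','scene4')"
```

```text
time_s: 41.38
tcp_pos: [0.619, 0.2376, 0.0314]
ee_rot: [-3.141, 0.0, 1.571]
ft_force: [-0.0, 0.0, 0.5]
opening: 0.824
time_s: 42.05
tcp_pos: [0.6201, 0.2379, 0.1444]
ee_rot: [3.138, -0.001, 1.571]
ft_force: [-0.5, 0.4, 0.7]
opening: 0.82
time_s: 42.22
tcp_pos: [0.6185, 0.2375, 0.1404]
ee_rot: [-3.14, 0.0, 1.571]
ft_force: [-0.7, -0.1, 1.0]
opening: 0.819
tcp [0.6185 0.2375 0.1404] rpy [-3.1402e+00  4.0000e-04  1.5708e+00] qv 0.007 F [-0.67 -0.12  1.  ] open 0.819
blue px [261.9 195.6] xy [0.6199 0.2374] r 0.0263 e 0.0006 depthz 0.0259 tool delta cm [-0.    0.15 11.39]
tcp [0.6184 0.2375 0.1402] rpy [-3.1396e+00  5.0000e-04  1.5708e+00] qv 0.003 F [ 0.56  0.64 -0.41] open 0.819
orange px [262.1 186.9] xy [0.6199 0.2389] r 0.0421 e 0.001 depthz 0.025 tool delta cm [ 0.15  0.18 12.82]
```

View pics/w_bl5.png

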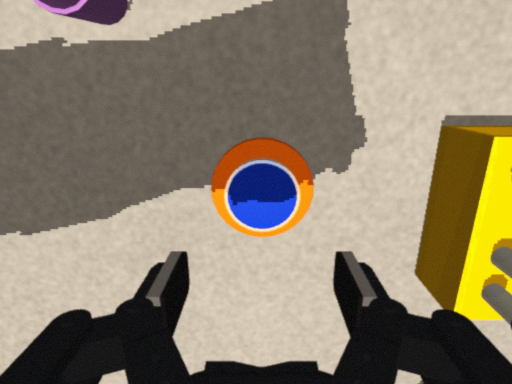

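View pics/scene4.png

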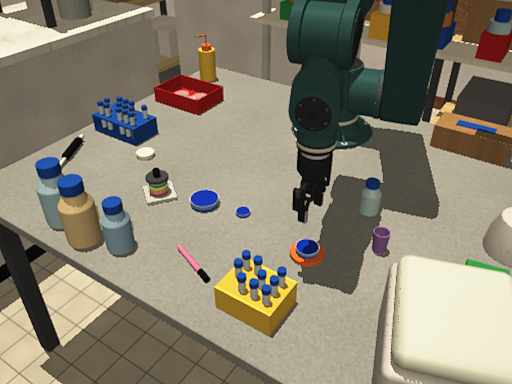

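View pics/side4.png

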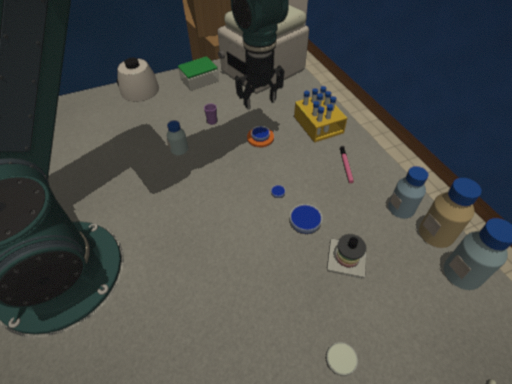

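```bash
python3 -c "
from h import *
f=dict(np.load('/tmp/w_or5.npz'));c=max(blobs(f,'orange',400),key=len)
r0=c[c[:,1]>187]
P=onplane(f,r0,.012);q,r,e=circ(P);print('lower arc',q.round(4),r.round(4),e.round(4),len(P))
for i in (c[:,1].min(),c[:,1].max()): print(i, onplane(f,[[262,i]],.012)[0].round(4), onplane(f,[[262,i]],0.0)[0].round(4))
for n,b in(('side4',(240,115,290,160)),('scene4',(280,225,340,280))):
    g=dict(np.load(f'/tmp/{n}.npz'));x0,y0,x1,y1=b
    cv2.imwrite(f'pics/or_{n}.png',cv2.resize(g['color'][y0:y1,x0:x1],None,fx=9,fy=9,interpolation=cv2.INTER_CUBIC)[:,:,::-1])
"
```

```text
lower arc [0.6199 0.238 ] 0.0416 0.0006 141
137 [0.6198 0.2819 0.012 ] [0.6198 0.2801 0.    ]
236 [0.6199 0.1963 0.012 ] [0.6199 0.1905 0.    ]
```

View pics/or_side4.png

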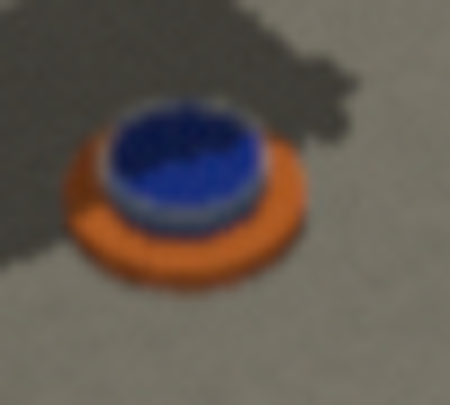

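View pics/or_scene4.png

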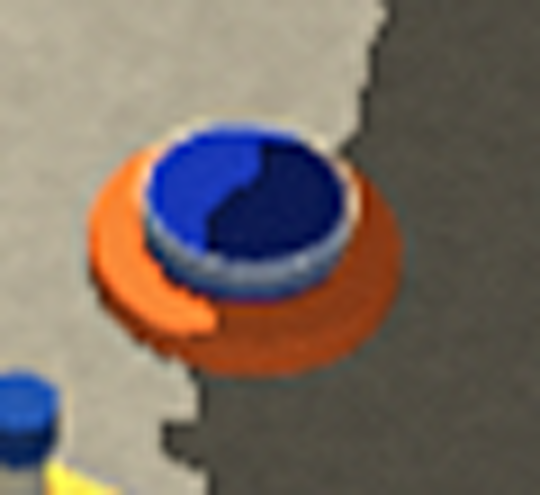

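```bash
python3 -m pendant '{"hand":[7,7,7,7,7,7],"delta_pos":[[0,0,-2],[0,0,-5],[0,0,-5],[0,0,-5],[0,0,-5],[0,0,-5]],"turn":[[0,0,0],[0,0,0],[0,0,0],[0,0,0],[0,0,0],[0,0,0]]}'
python3 -c "
from h import *
g=dict(np.load('/tmp/scene0.npz'));f=optics.grab_frame('scene')
for n,(x0,y0,x1,y1) in dict(white=(132,144,158,163),bottle=(358,178,384,206),beaker=(370,226,392,256)).items():
    print(n,np.median(np.abs(f['z_map'][y0:y1,x0:x1]-g['z_map'][y0:y1,x0:x1])).round(4))
s=robot.read_state();print(s['time_s'],np.abs(s['qvel']).max())
print(ticket.sign_off())"
```

```text
time_s: 42.92
tcp_pos: [0.6186, 0.2375, 0.1903]
ee_rot: [-3.14, 0.0, 1.571]
ft_force: [-0.1, -0.6, -0.5]
opening: 0.822
white 0.0036
bottle 0.0024
beaker 0.0023
42.9667 0.004797629362816379
the job is handed in; nothing more can be done
None
```

The job is done and handed in at 43 s. The red, yellow and green dishes and the steel cover (knob up) are stacked on the square stand. The 60 mm blue dish sits in the middle of the orange stand.

**Stack alignment:** In the wrist camera, seen from above, the four centres agree within about 0.3 mm. They read red (0.6348, -0.2409), yellow (0.6348, -0.2410), green (0.6346, -0.2409) and cover (0.6349, -0.2408). The stack stands within about 1 mm of the measured middle of the square stand.

**Blue dish:** It reads (0.6199, 0.2374) against the orange stand's (0.6199, 0.2375–0.2380), so it is off centre by less than 1 mm. Its measured size matched the other dishes, which confirmed it as the middle-sized of the three blue ones.

**Setting down:** Each piece was lowered in small steps until contact was felt, at 5–7 N for the stack and about 12 N for the blue dish. I released only after that.

**Checks that disagreed:**
- **Stand size:** the stands measured about 3% small in the images, for example 83 mm for the 86 mm square stand. The calibration and image resolution likely explain it.
- **Wrist camera:** it reads about 0.7 mm to one side. I kept the hand at the same angle throughout, so this cancelled out.
- **Side camera and the cover:** the cover's height measured from the side and wrist cameras came out at 3.4 mm instead of 8 mm, while the depth reading of its top (28–30 mm) agreed. My automatic fit of the placed cover in the side camera also failed. I relied on the wrist camera and on looking at the pictures.

The white dish, bottle and beaker were never touched, and they look unmoved in the scene pictures. Their before-and-after depth readings differ by 2–4 mm, which I took to be sensor noise.

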